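# Stock the tea tin caddy

### The arm

A 6-joint arm with a two-finger parallel gripper is mounted at the origin on the work surface. World frame = base frame: x ahead of the robot, y to its left, z up, the work surface at z = 0. Lengths are in mm, angles in degrees, forces in N, time in s.
With the tool pointing down it reaches from about 300 to 850 mm from the base axis. Payload 4.2 kg.
Tool frame: the origin (TCP) lies at the very end of the fingers, on their centre line; the grasp point (between the pads) lies 19 mm behind it; z points along the fingers, y is the line along which they close (so a half turn about z gives the same grasp; the last joint's range is limited). The gripper opens to 91 mm and grips with 3 to 60 N. Pads are 32 mm wide; open, the fingers measure 118 mm over their backs; the gripper's body (76 mm by 178 mm) begins 60 mm behind the grasp point.
Start: joints at [62.051, 18.312, 89.639, -0, 72.044, -1.146], TCP at [259.286, 513.239, 213.976] pointing down, gripper open.
Joint ranges: [-177.97, 177.97], [-48.28, 115.42], [12.27, 149.76], [-77.06, 257.06], [2.81, 150.46], [-146.56, 146.56]. Speed limits (degrees/s): [147.25, 147.25, 180, 180, 180, 180].

### API

Orientations are given as [roll, pitch, yaw] about the fixed x, y, z axes, in that order (R = Rz(yaw) Ry(pitch) Rx(roll)).
In Python, from workcell import env, grab_frame gives the robot as it stands. The module is installed in compiled form; this text tells all that it offers.
- The arm moves only by the tool move_arm, never from a script. Its argument "plan" is a list of rows, each an object of numbers: "tx", "ty", "tz": the shift along the tool's x, y, z in cm; "wx", "wy", "wz": the turn, a rotation vector about the tool's x, y, z in rad. In form: [{"tx": .., "ty": .., "tz": .., "wx": .., "wy": .., "wz": ..}, ...]. A call has 1 to 12 rows; each row shifts and turns the commanded pose from where the row before left it, along the tool's axes as they then stand; what a row does not reach is not made up. A row lasts 1/12 s, in which the tool goes at most 41.7 mm and 7.16 degrees, less where a joint would pass 70% of its speed; a pose out of reach is approached as far as the arm can. A call is refused whole if a number of a shift passes 4.17 or a number of a turn 0.125, either way. A call with a gripper value outside its range is refused whole. "gripper" is the finger opening in cm, from 0 to 9.12, set as the call begins (left out, the last holds). The fingers move at their own pace and stop on an object; "force" is the grip in N (left out, the last holds). Time passes only in rows, so rows that do not move let the fingers close. It gives the time, the measured TCP pose, the force, the opening and the grip force at its end, in the units of the state.
- env.state(): the state, without advancing time (a new reading comes with each control period).
- grab_frame(name): name is "side" or "top" or "wrist"; returns a dict with "color" (384x512x3 uint8, red, green, blue), "vfov" (degrees; the focal length in pixels is half the picture's height over the tangent of half this angle, whatever the lens; pixels are square), "cx", "cy" (the principal point, pixels), "view" (4x4, takes a point from world to camera coordinates). Camera axes: x right, y up, looking along -z (the intrinsics and any distortion apply to the point x, -y, -z); pixel columns grow to the right and rows downward; lengths in mm; the calibration is good to about 2 mm. A picture is of the moment at which its call begins. There is no depth.
- env.job_done(): hands the job in; it is judged then, once.
The state is a dict: "time_s": time; "qpos": joint angles; "qvel": joint speeds; "effort": joint torques, N m; "ee_pos": TCP position; "ee_rot": TCP orientation; "force": force on the tool from outside, world axes, zero at the start; "torque": the same for the moment, N m; "gripper_width": finger opening in mm; "gripper_force": force on a finger pad.
Only numpy, scipy, OpenCV 4.12 (cv2) and the standard library are available. Lean on these libraries where they do the work, as an engineer would, in place of code of your own. Each camera call takes 0.05 s, during which the arm holds its last target. There are 200 camera calls.

### The job

Two flat tea tins are out on the café counter, one standing, one lying. Put them one by one into the two empty bays of the wooden caddy, one in each, standing fully down on the bay floor with the lid end up, like the tin already there; the bays' tall sides leave no room for fingers beside a tin's narrow edges, so stand the lying tin up on the counter first, let go and take it again by its broad faces. Lower them in gently rather than dropping them, and leave the stocked tin, the price sign and the mug where they are.

Things in the scene. Friction and masses are not known exactly. Their poses are not given: they have to be found in the camera images.
- tin_1: Flat plain-metal tea tin, body 110 long, 58 wide, 30 mm thick, plus a dark lid (50 x 24, 14 mm high) on one end; about 0.15 kg. Origin: centre of the body, 55 mm above its foot. z: along its length to the lid; y: across its width; x: through its thickness. Starts lying on a broad face right of the caddy, lid to the left (+y) or up to 45 degrees outward (+x) of it.
- tin_2: Flat plain-metal tea tin, body 110 long, 58 wide, 30 mm thick, plus a dark lid (50 x 24, 14 mm high) on one end; about 0.15 kg. Origin: centre of the body, 55 mm above its foot. z: along its length to the lid; y: across its width; x: through its thickness. Starts standing upright on the counter right of the caddy, lid up.
- caddy: Fixed plywood caddy, three bays in a row. Origin: centre of underside; y along the row (234 mm), x across (52 mm), z up. Floor 8 mm thick. Bays 70 (y) by 40 mm (x), 76 mm apart. Four upright cheeks beside the bays, 6 mm thick, reach 133 mm above the counter; front and back boards, 6 mm thick, only 58 mm, so a standing tin's broad faces (facing x) are open above.
- bay_right (a point): Right-hand (-y) bay of the caddy, empty at the start: the point is the centre of its inner floor, 8 mm above the counter; axes as the caddy's.
- bay_middle (a point): Middle bay of the caddy, empty at the start: the point is the centre of its inner floor, 8 mm above the counter; axes as the caddy's.
- tin_stocked: A tin of the same kind already standing in the left-hand (+y) bay, lid up; to be left there. Origin: centre of its body.
- sign: Small black price board on a wooden foot, 90 mm wide, 92 mm high, beyond the work; to be left alone. Origin: centre of its underside.
- mug: White mug, 80 mm wide, 85 mm high, at the right; to be left alone. Origin: centre of its underside.
Not all that is in view belongs to the job. Several things look just like the caddy: the one meant starts nearest to the robot's base.

How it is judged (in metres and radians):
On the way:
1. the lying tin (tin_1) stands upright on the counter, lid up, let go (angle between tin_1's own z axis and vertical below 0.1 rad and height (world z) of tin_1 below 0.0595 m and linear speed of tin_1 below 0.05 m/s and contact force between the fingers and tin_1 below 0.1 N), for 0.2 s.
At the end, for the whole second after the job is handed in: One of the two tins stands in each empty bay: its body centre within 20 mm of the bay's centre seen from above and 45 to 66 mm above the bay floor (its foot on the floor), lid end up and within 0.26 rad of upright, at rest (slower than 50 mm/s) ((((horizontal distance between tin_1 and bay_right below 0.02 m and z of tin_1 in the frame of bay_right between 0.045 and 0.066 m and angle between tin_1's own z axis and vertical below 0.26 rad and linear speed of tin_1 below 0.05 m/s) and (horizontal distance between tin_2 and bay_middle below 0.02 m and z of tin_2 in the frame of bay_middle between 0.045 and 0.066 m and angle between tin_2's own z axis and vertical below 0.26 rad and linear speed of tin_2 below 0.05 m/s)) or ((horizontal distance between tin_2 and bay_right below 0.02 m and z of tin_2 in the frame of bay_right between 0.045 and 0.066 m and angle between tin_2's own z axis and vertical below 0.26 rad and linear speed of tin_2 below 0.05 m/s) and (horizontal distance between tin_1 and bay_middle below 0.02 m and z of tin_1 in the frame of bay_middle between 0.045 and 0.066 m and angle between tin_1's own z axis and vertical below 0.26 rad and linear speed of tin_1 below 0.05 m/s)))); the robot touches nothing.
It fails at once if tin_1 or tin_2 falls upright and unheld faster than 0.7 m/s (dropped from more than about 25 mm) ((linear speed of tin_1 above 0.7 m/s and contact force between the fingers and tin_1 below 0.2 N and angle between tin_1's own z axis and vertical below 0.5 rad) or (linear speed of tin_2 above 0.7 m/s and contact force between the fingers and tin_2 below 0.2 N and angle between tin_2's own z axis and vertical below 0.5 rad)).
It fails at once if the stocked tin, sign or mug is moved more than 30 mm (distance of any of tin_stocked, sign, mug from where it was at the start of the episode above 0.03 m).
It also fails if it takes over 72 s, if anything falls off the work surface, if the arm or the gripper's body presses on something with over 40 N, if the wrist force passes 120 N, or if a joint passes its speed limit or range.

## Working session

There is one attempt and no reset: what is moved stays moved. The work goes in short steps, Python scripts to look and compute and a tool call to move; the robot and the scene stay as the last step left them, time stands still between calls to the robot, and variables do not carry over. Pictures are saved under pics/ and viewed, at most 10 in all, crops included, and the job is handed in when it is done.

Besides the shell and the picture viewer there is one more tool, called after "Emit:" as name(argument=value, ...), one argument or row to a line, values as JSON. move_arm: Moves the arm, as the interface text tells. Its arguments: {"type":"object","properties":{"plan":{"type":"array","items":{"type":"object","properties":{"tx":{"type":"number"},"ty":{"type":"number"},"tz":{"type":"number"},"wx":{"type":"number"},"wy":{"type":"number"},"wz":{"type":"number"}}}},"gripper":{"type":"number"},"force":{"type":"number"}},"required":["plan"]}

```bash
mkdir -p pics; cat > h.py <<'E'
import numpy as np, cv2, pickle
from workcell import env, grab_frame
def grab(n,fn):
    f=grab_frame(n); cv2.imwrite(f'pics/{fn}.png',f['color'][:,:,::-1]); pickle.dump(f,open(f'pics/{fn}.pkl','wb')); return f
def load(fn): return pickle.load(open(f'pics/{fn}.pkl','rb'))
def K(f):
    h=f['color'].shape[0]; F=h/2/np.tan(np.radians(f['vfov'])/2)
    return np.array([[F,0,f['cx']],[0,F,f['cy']],[0,0,1]])
def ray(f,u,v):
    d=np.linalg.inv(K(f))@[u,v,1]; d=d*[1,-1,-1]; V=np.array(f['view']); R=V[:3,:3]
    return -R.T@V[:3,3], R.T@d/np.linalg.norm(d)
def onz(f,u,v,z):
    o,d=ray(f,u,v); return o+d*(z-o[2])/d[2]
def tri(f1,p1,f2,p2):
    o1,d1=ray(f1,*p1); o2,d2=ray(f2,*p2)
    s=np.linalg.lstsq(np.c_[d1,-d2],o2-o1,rcond=None)[0]
    a=o1+d1*s[0]; b=o2+d2*s[1]; return (a+b)/2, np.linalg.norm(a-b)
def proj(f,P):
    V=np.array(f['view']); c=V[:3,:3]@P+V[:3,3]; c=c*[1,-1,-1]; q=K(f)@c; return q[:2]/q[2]
E
python3 - <<'E'
from h import *
ims=[]
for n in('top','side','wrist'):
    f=grab(n,n+'0'); print(n,f.keys(),f['vfov'],f['cx'],f['cy'],[k for k in f if 'dist' in k and print(f[k])])
    o,d=ray(f,256,192); print(o,d)
    ims.append(f['color'][:,:,::-1])
cv2.imwrite('pics/a.png',cv2.resize(ims[0],(800,600)));cv2.imwrite('pics/b.png',cv2.resize(ims[1],(800,600)))
print(env.state())
E
```

```text
top dict_keys(['color', 'vfov', 'cx', 'cy', 'view']) 48.68765486812245 258.4313146407577 186.13933103372625 []
[ 308.00815263  -19.10560492 1368.39129133] [ 0.15710963  0.00560506 -0.98756526]
side dict_keys(['color', 'vfov', 'cx', 'cy', 'view']) 50.19684720494304 261.0443834996168 183.30790295802566 []
[  70.60561072 -700.68465279 1089.58061693] [ 0.3271885   0.52523044 -0.78554483]
wrist dict_keys(['color', 'vfov', 'cx', 'cy', 'view']) 71.23836206223669 255.2026680420768 193.30901045591594 []
[199.38408633 543.1328774  383.64381773] [ 0.21163207 -0.10441968 -0.97175532]
{'time_s': 0.15, 'qpos': array([ 6.20496776e+01,  1.83418678e+01,  8.96891905e+01, -1.17611096e-03,
        7.20440601e+01, -1.14642103e+00]), 'qvel': array([ 0.06004253, -0.09348774, -0.12860579,  0.04323399, -0.06616269,
       -0.00555365]), 'effort': array([ 5.14674393e-04, -4.12774765e+01, -2.32154989e+01,  7.28467433e-02,
        4.34214680e-02, -1.02926122e-04]), 'ee_pos': array([259.1241685 , 512.88436662, 213.3349046 ]), 'ee_rot': array([-1.79924874e+02, -3.84802645e-04,  1.53196462e+02]), 'force': array([ 0.38790252, -0.25171496, -1.01625298]), 'torque': array([-0.01361707, -0.05753629,  0.04277118]), 'gripper_force': 0.0, 'gripper_width': 91.1925541699849}
```

View pics/a.png

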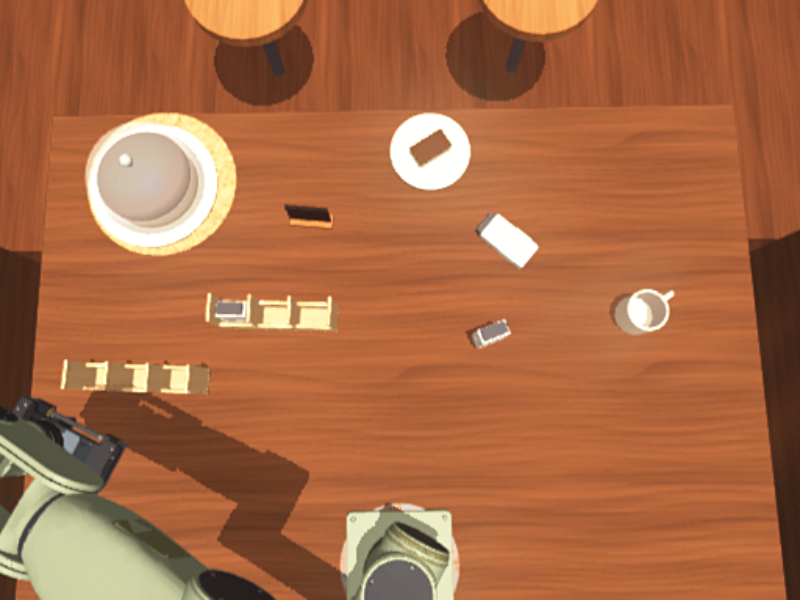

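View pics/b.png

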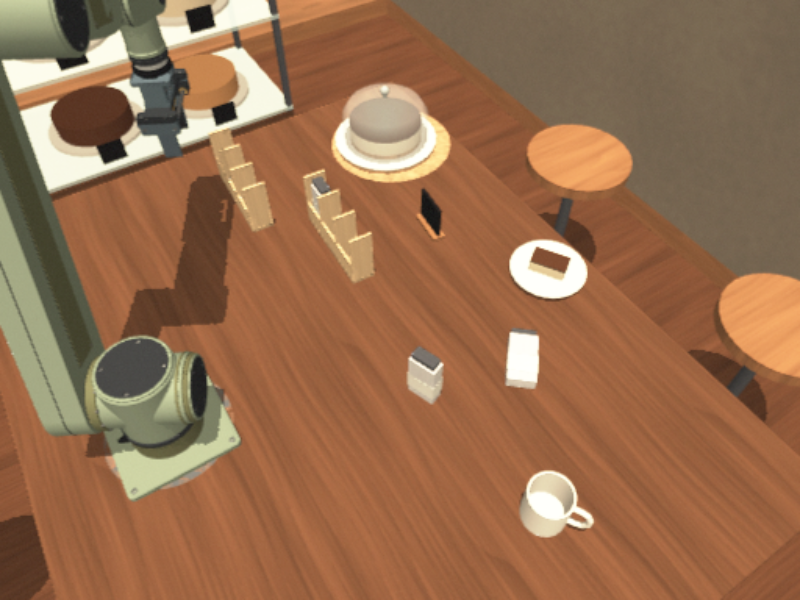

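The top view shows the caddy with the stocked tin at (270,312) in the 800x600 picture; it is nearer the base at (400,560) than the decoy at (135,378). The standing tin is at (491,333). The lying tin is at (508,241), with its lid up-left at (488,222). The side view shows the same tins at (425,375) and (522,360). Next I measure them.

```bash
python3 - <<'E'
from h import *
t,s=load('top0'),load('side0')
def boxes(f,roi,kind):
    c=f['color'].astype(int); r,g,b=c[...,0],c[...,1],c[...,2]
    sat=c.max(2)-c.min(2)
    m={'metal':(sat<45)&(c.max(2)>130),'dark':(sat<35)&(c.max(2)<=110),'wood':(r>170)&(g>130)&(r-b>40)}[kind]
    M=np.zeros(m.shape,np.uint8); x0,y0,x1,y1=[int(v/1.5625) for v in roi]; M[y0:y1,x0:x1]=m[y0:y1,x0:x1]*255
    cs,_=cv2.findContours(M,cv2.RETR_EXTERNAL,cv2.CHAIN_APPROX_NONE)
    cs=[k for k in cs if cv2.contourArea(k)>=12]
    out=[]
    for k in cs:
        r=cv2.minAreaRect(k); out.append((r,cv2.contourArea(k)))
        print(kind,np.round(r[0],1),np.round(r[1],1),round(r[2],1),cv2.contourArea(k),'box',np.round(cv2.boxPoints(r),1).tolist())
    return out
for f,n,rois in((t,'top',dict(t1=(465,200,550,275),t2=(460,310,520,355))),(s,'side',dict(t1=(495,315,550,395),t2=(395,340,450,410)))):
    for k,roi in rois.items():
        print(n,k); boxes(f,roi,'metal'); boxes(f,roi,'dark')
print('caddy'); boxes(t,(195,285,345,338),'wood'); boxes(t,(195,285,260,338),'dark')
a=cv2.resize(t['color'][175:225,120:225,::-1],None,fx=5,fy=5,interpolation=cv2.INTER_CUBIC)
b=cv2.resize(t['color'][125:225,295:355,::-1],None,fx=5,fy=5,interpolation=cv2.INTER_CUBIC)[:500]
cc=np.zeros((600,800,3),np.uint8); cc[:250,:525]=a; cc[:500,500:800]=b
d=cv2.resize(s['color'][100:190,190:245,::-1],None,fx=4,fy=4,interpolation=cv2.INTER_CUBIC)
cc[250:600,:220]=d[:350]
e=cv2.resize(s['color'][200:262,255:350,::-1],None,fx=2.9,fy=2.9,interpolation=cv2.INTER_CUBIC); cc[260:260+e.shape[0],222:222+e.shape[1]]=e[:, :278]
cv2.imwrite('pics/c.png',cc)
E
```

```text
top t1
metal [323.8 152.7] [37.8 19.6] 39.5 659.5 box [[303.0, 148.3000030517578], [315.5, 133.10000610351562], [344.70001220703125, 157.10000610351562], [332.20001220703125, 172.3000030517578]]
top t2
metal [313.6 213.1] [10.2 23.4] 68.2 197.5 box [[300.8999938964844, 212.6999969482422], [322.6000061035156, 204.0], [326.3999938964844, 213.39999389648438], [304.70001220703125, 222.10000610351562]]
side t1
metal [334.2 229.6] [19.8 34.8] 3.2 617.5 box [[323.3999938964844, 246.5], [325.29998779296875, 211.6999969482422], [345.1000061035156, 212.8000030517578], [343.1000061035156, 247.60000610351562]]
side t2
metal [271.2 242.7] [21.3 27.5] 6.3 276.0 box [[259.1000061035156, 255.1999969482422], [262.1000061035156, 227.89999389648438], [283.29998779296875, 230.3000030517578], [280.29998779296875, 257.6000061035156]]
caddy
wood [176.1 199.8] [78.2 23.1] 1.1 895.0 box [[136.8000030517578, 210.60000610351562], [137.3000030517578, 187.60000610351562], [215.39999389648438, 189.10000610351562], [215.0, 212.10000610351562]]
wood [132.7 196. ] [ 3.5 18.2] 4.4 41.5 box [[130.3000030517578, 204.89999389648438], [131.6999969482422, 186.8000030517578], [135.10000610351562, 187.10000610351562], [133.8000030517578, 205.1999969482422]]
```

View pics/c.png

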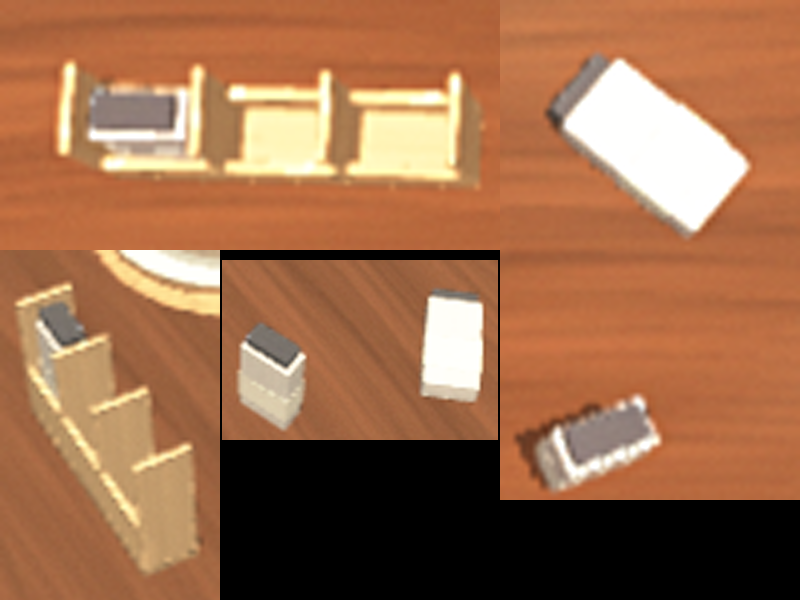

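```bash
python3 - <<'E'
from h import *
t,s=load('top0'),load('side0')
def T(p,kind):
    p=np.array(p,float)+.0
    return p/5+[120,175] if kind=='c' else (p-[500,0])/5+[295,125]
def S(p,kind):
    p=np.array(p,float); return (p-[0,250])/4+[190,100] if kind=='c' else (p-[222,260])/2.9+[255,200]
def go(n,a,b,k):
    P,e=tri(t,T(a,k)-.4,s,S(b,k)-.4); print(n,P.round(1),'res',round(e,1)); return P
tops=[((67,62),(72,288)),((65,152),(20,300)),((198,67),(108,340)),((200,158),(60,352)),((325,70),(148,390)),((325,165),(92,408)),((455,72),(190,447)),((455,178),(135,468))]
Q=[go('cheek',a,b,'c') for a,b in tops]
mid=[(Q[i]+Q[i+1])/2 for i in(0,2,4,6)]; print('mids',np.round(mid,1).tolist())
print('mids onz133',[ ((onz(t,*(T(tops[i][0],'c')-.4),133)+onz(t,*(T(tops[i+1][0],'c')-.4),133))/2).round(1).tolist() for i in(0,2,4,6)])
L=[go('lying',a,b,'t') for a,b in[((618,60),(482,300)),((748,163),(478,388)),((690,235),(424,383)),((563,122),(430,297))]]
print('centre',np.mean(L,0)); c=[onz(t,*(T(a,'t')-.4),30) for a in((618,60),(748,163),(690,235),(563,122))]
print('onz30',np.round(c,1).tolist(),np.mean(c,0)); d=(c[0]+c[3]-c[1]-c[2])/2; print('len,ang',np.linalg.norm(d),np.degrees(np.arctan2(d[1],d[0])))
go('lid2',(610,435),(274,346),'t')
c=[onz(t,*(T(a,'t')-.4),124) for a in((565,437),(640,403),(655,435),(580,465))]; print(np.round(c,1).tolist(),np.mean(c,0)); d=(c[0]+c[3]-c[1]-c[2])/2; print(np.linalg.norm(d),np.degrees(np.arctan2(d[1],d[0])))
E
```

```text
cheek [526.  353.2 127.4] res 1.9
cheek [471.8 347.7 141.8] res 1.3
cheek [520.9 275.4 127.7] res 3.3
cheek [467.9 267.8 144.6] res 4.3
cheek [517.4 199.2 131.8] res 2.6
cheek [461.4 196.  142.1] res 1.3
cheek [514.  122.5 132.4] res 4.1
cheek [455.4 119.3 141.8] res 7.4
mids [[498.9, 350.4, 134.6], [494.4, 271.6, 136.1], [489.4, 197.6, 136.9], [484.7, 120.9, 137.1]]
mids onz133 [[499.1, 350.9, 133.0], [494.5, 272.4, 133.0], [490.2, 198.2, 133.0], [484.4, 121.7, 133.0]]
lying [ 698.7 -216.7   36.2] res 0.1
lying [ 628.5 -298.1   30.5] res 2.9
lying [ 585.1 -260.5   24.9] res 2.3
lying [ 658.9 -179.9   28.3] res 2.1
centre [ 642.79599834 -238.78639505   29.97826032]
onz30 [[700.5, -217.6, 30.0], [629.9, -298.9, 30.0], [583.0, -259.1, 30.0], [659.4, -180.1, 30.0]] [ 643.21655235 -238.91657834   30.        ]
len,ang 108.69754276424275 47.475838504840944
lid2 [ 444.1 -189.8  119.5] res 1.7
[[443.7, -163.0, 124.0], [463.1, -208.0, 124.0], [443.9, -216.0, 124.0], [427.0, -171.2, 124.0]] [ 444.42343912 -189.5163296   124.        ]
48.43796906214415 111.99957484351533
```

Emit:
move_arm(
  plan=[
    {"wz": 0.12},
    {"wz": 0.12},
    {"wz": 0.12},
    {"wz": 0.12},
    {"wz": 0.12},
    {"wz": 0.12},
    {"tx": -3.4,"ty": -0.4},
    {"tx": -3.4,"ty": -0.4},
    {"tx": -3.4,"ty": -0.4},
    {"tx": -3.4,"ty": -0.4},
    {"tx": -3.4,"ty": -0.4},
    {"tx": -3.4,"ty": -0.4},
  ],
  gripper=7,
)

```text
schema error: expected keys tx, ty, tz, wx, wy, wz
```

Emit:
move_arm(
  plan=[
    {"tx": -3.4,"ty": -0.4},
    {"tx": -3.4,"ty": -0.4},
    {"tx": -3.4,"ty": -0.4},
    {"tx": -3.4,"ty": -0.4},
    {"tx": -3.4,"ty": -0.4},
    {"tx": -3.4,"ty": -0.4},
    {"tx": -3.4,"ty": -0.4},
    {"tx": -3.4,"ty": -0.4},
    {"tx": -3.4,"ty": -0.4},
    {"tx": -3.4,"ty": -0.4},
    {"tx": -3.4,"ty": -0.4},
    {},
  ],
)

```text
schema error: expected keys tx, ty, tz, wx, wy, wz
```

```bash
cat >> h.py <<'E'
from scipy.spatial.transform import Rotation as Ro
def st():
    s=env.state(); print('t',round(s['time_s'],2),s['ee_pos'].round(1),s['ee_rot'].round(1),'q',s['qpos'].round(0),'F',s['force'].round(1),'w',round(s['gripper_width'],1),'gf',round(s['gripper_force'],1)); return s
def rel(pos,rot=None):
    "shift (cm, tool axes now) and rotvec (rad, tool axes) from the measured pose to the target"
    s=st(); R=Ro.from_euler('xyz',s['ee_rot'],degrees=True)
    d=R.inv().apply(np.array(pos)-s['ee_pos'])/10
    w=(R.inv()*Ro.from_euler('xyz',rot,degrees=True)).as_rotvec() if rot is not None else np.zeros(3)
    print('shift cm',d.round(2),'|',round(np.linalg.norm(d),1),'turn',w.round(3))
E
python3 - <<'E'
from h import *
f=grab('wrist','w1'); rel([444,-190,214],[180,0,112])
print(proj(f,np.array([444,-190,124])))
E
```

```text
t 0.2 [259.1 513.  213.5] [-179.9    0.   153.2] q [62. 18. 90. -0. 72. -1.] F [ 0.5  0.4 -0.4] w 91.4 gf 0.0
shift cm [-48.2  -54.41   0.  ] | 72.7 turn [-0.001  0.     0.719]
[-123.88636983  521.01394368]
```

View pics/w1.png

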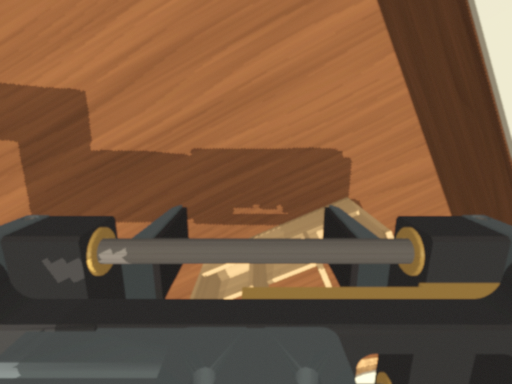

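The moves were refused because every row needs all six keys. The wrist picture only shows the gripper at the bottom (rows above 210), with the decoy caddy behind it. I'll resend the moves.

Emit:
move_arm(
  plan=[
    {"tx": 0,"ty": 0,"tz": 0,"wx": 0,"wy": 0,"wz": 0.12},
    {"tx": 0,"ty": 0,"tz": 0,"wx": 0,"wy": 0,"wz": 0.12},
    {"tx": 0,"ty": 0,"tz": 0,"wx": 0,"wy": 0,"wz": 0.12},
    {"tx": 0,"ty": 0,"tz": 0,"wx": 0,"wy": 0,"wz": 0.12},
    {"tx": 0,"ty": 0,"tz": 0,"wx": 0,"wy": 0,"wz": 0.12},
    {"tx": 0,"ty": 0,"tz": 0,"wx": 0,"wy": 0,"wz": 0.12},
    {"tx": -3.4,"ty": -0.4,"tz": 0,"wx": 0,"wy": 0,"wz": 0},
    {"tx": -3.4,"ty": -0.4,"tz": 0,"wx": 0,"wy": 0,"wz": 0},
    {"tx": -3.4,"ty": -0.4,"tz": 0,"wx": 0,"wy": 0,"wz": 0},
    {"tx": -3.4,"ty": -0.4,"tz": 0,"wx": 0,"wy": 0,"wz": 0},
    {"tx": -3.4,"ty": -0.4,"tz": 0,"wx": 0,"wy": 0,"wz": 0},
    {"tx": -3.4,"ty": -0.4,"tz": 0,"wx": 0,"wy": 0,"wz": 0},
  ],
  gripper=7,
)

```text
time_s: 1.2
ee_pos: [313.2, 313.4, 213.8]
ee_rot: [180.0, 0.0, 112.0]
force: [0.6, -0.2, -0.0]
gripper_width: 70.1
gripper_force: 0.0
```

Emit:
move_arm(
  plan=[
    {"tx": -3.4,"ty": -0.4,"tz": 0,"wx": 0,"wy": 0,"wz": 0},
    {"tx": -3.4,"ty": -0.4,"tz": 0,"wx": 0,"wy": 0,"wz": 0},
    {"tx": -3.4,"ty": -0.4,"tz": 0,"wx": 0,"wy": 0,"wz": 0},
    {"tx": -3.4,"ty": -0.4,"tz": 0,"wx": 0,"wy": 0,"wz": 0},
    {"tx": -3.4,"ty": -0.4,"tz": 0,"wx": 0,"wy": 0,"wz": 0},
    {"tx": -3.4,"ty": -0.4,"tz": 0,"wx": 0,"wy": 0,"wz": 0},
    {"tx": -3.4,"ty": -0.4,"tz": 0,"wx": 0,"wy": 0,"wz": 0},
    {"tx": -3.4,"ty": -0.4,"tz": 0,"wx": 0,"wy": 0,"wz": 0},
    {"tx": -3.4,"ty": -0.4,"tz": 0,"wx": 0,"wy": 0,"wz": 0},
    {"tx": -3.4,"ty": -0.4,"tz": 0,"wx": 0,"wy": 0,"wz": 0},
    {"tx": -3.4,"ty": -0.4,"tz": 0,"wx": 0,"wy": 0,"wz": 0},
    {"tx": 0,"ty": 0,"tz": 0,"wx": 0,"wy": 0,"wz": 0},
  ],
)

```text
time_s: 2.2
ee_pos: [413.7, -53.0, 214.0]
ee_rot: [180.0, 0.2, 111.6]
force: [0.1, 0.1, 0.1]
gripper_width: 70.0
gripper_force: 0.0
```

```bash
python3 - <<'E'
from h import *
f=grab('wrist','w2'); rel([444,-190,214],[180,0,112])
print(proj(f,np.array([444,-190,124])))
E
```

```text
t 2.25 [412.7 -50.6 213.8] [-180.     0.   111.7] q [ -9.   4. 108.  -0.  68. -30.] F [ 0.1 -0.1 -0.5] w 70.2 gf 0.0
shift cm [-14.11  -2.23  -0.02] | 14.3 turn [-0.     0.    -0.006]
[235.06305455 314.2252534 ]
```

View pics/w2.png

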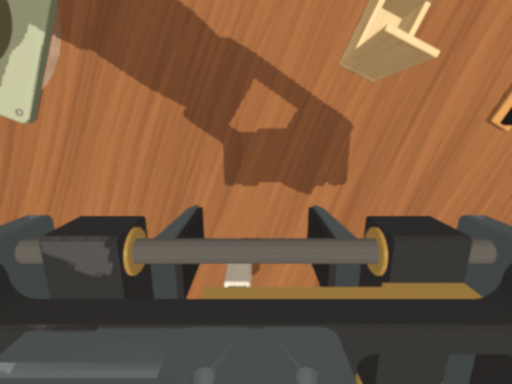

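The wrist camera looks ahead along tool +x: the caddy's corner is at (395,45), and the tin at (238,275) is half hidden behind the gripper. The top and side estimates are good enough with 30 mm of slack each side, so I go down to grasp the standing tin.

Emit:
move_arm(
  plan=[
    {"tx": -2.8,"ty": -0.44,"tz": 0,"wx": 0,"wy": 0,"wz": 0},
    {"tx": -2.8,"ty": -0.44,"tz": 0,"wx": 0,"wy": 0,"wz": 0},
    {"tx": -2.8,"ty": -0.44,"tz": 0,"wx": 0,"wy": 0,"wz": 0},
    {"tx": -2.8,"ty": -0.44,"tz": 0,"wx": 0,"wy": 0,"wz": 0},
    {"tx": -2.8,"ty": -0.44,"tz": 0,"wx": 0,"wy": 0,"wz": 0},
    {"tx": 0,"ty": 0,"tz": 0,"wx": 0,"wy": 0,"wz": 0},
    {"tx": 0,"ty": 0,"tz": 2.5,"wx": 0,"wy": 0,"wz": 0},
    {"tx": 0,"ty": 0,"tz": 2.5,"wx": 0,"wy": 0,"wz": 0},
    {"tx": 0,"ty": 0,"tz": 2.5,"wx": 0,"wy": 0,"wz": 0},
    {"tx": 0,"ty": 0,"tz": 2.5,"wx": 0,"wy": 0,"wz": 0},
    {"tx": 0,"ty": 0,"tz": 2.5,"wx": 0,"wy": 0,"wz": 0},
    {"tx": 0,"ty": 0,"tz": 2.1,"wx": 0,"wy": 0,"wz": 0},
  ],
  gripper=9.1,
)

```text
time_s: 3.25
ee_pos: [443.4, -184.3, 66.5]
ee_rot: [-180.0, -0.1, 112.0]
force: [0.6, 0.1, 0.1]
gripper_width: 90.8
gripper_force: 0.0
```

Emit:
move_arm(
  plan=[
    {"tx": 0,"ty": 0,"tz": 0,"wx": 0,"wy": 0,"wz": 0},
    {"tx": 0,"ty": 0,"tz": 0,"wx": 0,"wy": 0,"wz": 0},
    {"tx": 0,"ty": 0,"tz": 0,"wx": 0,"wy": 0,"wz": 0},
    {"tx": 0,"ty": 0,"tz": 0,"wx": 0,"wy": 0,"wz": 0},
    {"tx": 0,"ty": 0,"tz": 0,"wx": 0,"wy": 0,"wz": 0},
    {"tx": 0,"ty": 0,"tz": 0,"wx": 0,"wy": 0,"wz": 0},
    {"tx": 0,"ty": 0,"tz": 0,"wx": 0,"wy": 0,"wz": 0},
    {"tx": 0,"ty": 0,"tz": 0,"wx": 0,"wy": 0,"wz": 0},
  ],
  gripper=2,
  force=15,
)

```text
time_s: 3.92
ee_pos: [444.3, -186.5, 68.4]
ee_rot: [180.0, 0.0, 111.9]
force: [0.1, -0.2, -0.1]
gripper_width: 40.5
gripper_force: 0.0
```

Emit:
move_arm(
  plan=[
    {"tx": 0,"ty": 0,"tz": 0,"wx": 0,"wy": 0,"wz": 0},
    {"tx": 0,"ty": 0,"tz": 0,"wx": 0,"wy": 0,"wz": 0},
    {"tx": 0,"ty": 0,"tz": 0,"wx": 0,"wy": 0,"wz": 0},
    {"tx": 0,"ty": 0,"tz": 0,"wx": 0,"wy": 0,"wz": 0},
    {"tx": 0,"ty": 0,"tz": -1,"wx": 0,"wy": 0,"wz": 0},
    {"tx": 0,"ty": 0,"tz": -2,"wx": 0,"wy": 0,"wz": 0},
    {"tx": 0,"ty": 0,"tz": -2,"wx": 0,"wy": 0,"wz": 0},
    {"tx": 0,"ty": 0,"tz": -2,"wx": 0,"wy": 0,"wz": 0},
    {"tx": 0,"ty": 0,"tz": -3,"wx": 0,"wy": 0,"wz": 0},
    {"tx": 0,"ty": 0,"tz": -3,"wx": 0,"wy": 0,"wz": 0},
    {"tx": 0,"ty": 0,"tz": -2,"wx": 0,"wy": 0,"wz": 0},
    {"tx": 0,"ty": 0,"tz": 0,"wx": 0,"wy": 0,"wz": 0},
  ],
)

```text
time_s: 4.92
ee_pos: [446.4, -187.4, 222.0]
ee_rot: [179.6, 0.4, 111.9]
force: [0.7, -0.2, -0.4]
gripper_width: 30.0
gripper_force: 15.0
```

```bash
python3 - <<'E'
from h import *
rel([486,40,218],[180,0,86.4])
E
```

```text
t 4.92 [ 446.4 -187.4  222. ] [179.6   0.4 111.9] q [-24.  10. 100.   0.  69. -46.] F [ 0.7 -0.2 -0.4] w 30.0 gf 15.0
shift cm [19.61 12.17  0.35] | 23.1 turn [0.007 0.005 0.446]
```

Emit:
move_arm(
  plan=[
    {"tx": 0,"ty": 0,"tz": 0,"wx": 0,"wy": 0,"wz": 0.111},
    {"tx": 0,"ty": 0,"tz": 0,"wx": 0,"wy": 0,"wz": 0.111},
    {"tx": 0,"ty": 0,"tz": 0,"wx": 0,"wy": 0,"wz": 0.111},
    {"tx": 0,"ty": 0,"tz": 0,"wx": 0,"wy": 0,"wz": 0.111},
    {"tx": 3.25,"ty": 0.36,"tz": 0,"wx": 0,"wy": 0,"wz": 0},
    {"tx": 3.25,"ty": 0.36,"tz": 0,"wx": 0,"wy": 0,"wz": 0},
    {"tx": 3.25,"ty": 0.36,"tz": 0,"wx": 0,"wy": 0,"wz": 0},
    {"tx": 3.25,"ty": 0.36,"tz": 0,"wx": 0,"wy": 0,"wz": 0},
    {"tx": 3.25,"ty": 0.36,"tz": 0,"wx": 0,"wy": 0,"wz": 0},
    {"tx": 3.25,"ty": 0.36,"tz": 0,"wx": 0,"wy": 0,"wz": 0},
    {"tx": 3.25,"ty": 0.36,"tz": 0,"wx": 0,"wy": 0,"wz": 0},
    {"tx": 0,"ty": 0,"tz": 0,"wx": 0,"wy": 0,"wz": 0},
  ],
)

```text
time_s: 5.92
ee_pos: [483.1, 44.0, 216.2]
ee_rot: [-179.9, -0.2, 86.8]
force: [0.6, -0.8, -1.6]
gripper_width: 30.2
gripper_force: 15.0
```

```bash
python3 - <<'E'
from h import *
f=grab('wrist','w3'); st()
for P in([487,160,8],[492,235,8],[484.5,121.5,133],[489.8,198,133],[494.5,272,133],[499,350.5,133]): print(P,proj(f,np.array(P)).round(0))
cv2.imwrite('pics/d.png',cv2.resize(f['color'][:240,:,::-1],(800,375),interpolation=cv2.INTER_CUBIC))
E
```

```text
t 5.97 [482.6  41.4 216.2] [-179.8   -0.    86.8] q [  4.  10. 101.   0.  69.   7.] F [-0.2 -0.4 -2.3] w 29.9 gf 15.0
[487, 160, 8] [253.  90.]
[492, 235, 8] [254.  26.]
[484.5, 121.5, 133] [252. 116.]
[489.8, 198, 133] [252.  21.]
[494.5, 272, 133] [253. -86.]
[499, 350.5, 133] [ 253. -222.]
```

View pics/d.png

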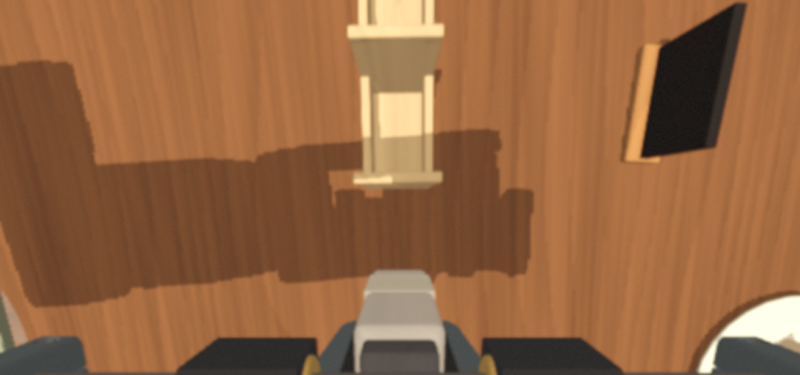

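```bash
python3 - <<'E'
from h import *
f=load('w3'); st()
p=np.array([482.6,41.4]); a=np.radians(86.8); X=np.array([np.cos(a),np.sin(a)]); Y=np.array([np.sin(a),-np.cos(a)])
for n,u,v,z in(('foot',399,271,148.2),('shoulder',400,340,258.2),('band',400,295,148.2)):
    P=onz(f,u/1.5625,v/1.5625,z)[:2]-p; print(n,P@X,P@Y)
for u,v in((397.5,180),(395.5,32)): print('cheek',onz(f,u/1.5625,v/1.5625,133))
g=cv2.cvtColor(f['color'],cv2.COLOR_RGB2GRAY); print(g[160:235:2,256])
E
```

```text
t 5.97 [482.6  41.4 216.2] [-179.8   -0.    86.8] q [  4.  10. 101.   0.  69.   7.] F [-0.2 -0.4 -2.3] w 29.9 gf 15.0
foot 29.430261223862043 0.9492399849173199
shoulder 25.30181066466467 1.5391280689483378
band 15.248475062954194 1.5266106816908536
cheek [487.1564452  121.76088768 133.        ]
cheek [490.46260336 198.3614339  133.        ]
[ 80  81  80  80  80  81 107 152 163 162 161 162 164 173 154 154 153 154
 154 154 154 154 155 156 174 189 192 194 179  87  64  65  68  77  84  85
  83  85]
```

Emit:
move_arm(
  plan=[
    {"tx": 2.78,"ty": -0.02,"tz": 0,"wx": 0,"wy": 0,"wz": 0},
    {"tx": 2.78,"ty": -0.02,"tz": 0,"wx": 0,"wy": 0,"wz": 0},
    {"tx": 2.78,"ty": -0.02,"tz": 0,"wx": 0,"wy": 0,"wz": 0},
    {"tx": 2.78,"ty": -0.02,"tz": 0,"wx": 0,"wy": 0,"wz": 0},
    {"tx": 2.78,"ty": -0.02,"tz": 0,"wx": 0,"wy": 0,"wz": 0},
    {"tx": 2.78,"ty": -0.02,"tz": 0,"wx": 0,"wy": 0,"wz": 0},
    {"tx": 2.78,"ty": -0.02,"tz": 0,"wx": 0,"wy": 0,"wz": 0},
    {"tx": 0,"ty": 0,"tz": 0,"wx": 0,"wy": 0,"wz": 0},
    {"tx": 0,"ty": 0,"tz": 0,"wx": 0,"wy": 0,"wz": 0},
    {"tx": 0,"ty": 0,"tz": 0,"wx": 0,"wy": 0,"wz": 0},
  ],
)

```text
time_s: 6.8
ee_pos: [493.2, 232.0, 216.9]
ee_rot: [-179.9, 0.1, 86.5]
force: [-0.7, -0.4, -1.6]
gripper_width: 29.9
gripper_force: 15.0
```

```bash
python3 - <<'E'
from h import *
f=grab('wrist','w4'); rel([492,236.5,76.4],[180,0,86.8])
s=grab('side','s4')
a=cv2.resize(s['color'][60:190,170:260,::-1],None,fx=4.6,fy=4.6,interpolation=cv2.INTER_CUBIC)
b=cv2.resize(f['color'][:260,160:350,::-1],None,fx=2,fy=2)
c=np.zeros((600,800,3),np.uint8); c[:a.shape[0],:a.shape[1]]=a[:600]; c[:520,416:796]=b; cv2.imwrite('pics/e.png',c)
E
```

```text
t 6.85 [493.4 231.9 217.2] [-1.799e+02  1.000e-01  8.640e+01] q [24. 16. 93. -0. 71. 28.] F [-0.2  0.2 -1.9] w 29.8 gf 15.0
shift cm [ 0.47 -0.15 14.08] | 14.1 turn [-0.001  0.001 -0.006]
```

View pics/e.png

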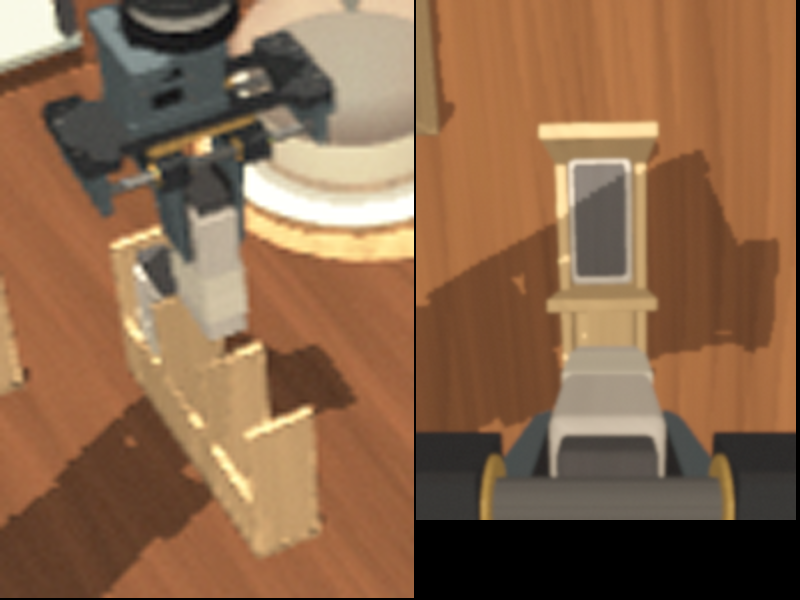

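The wrist view shows the tin's foot edge at row 174. The cheek beyond the middle bay is at (253,151) and the last cheek at (251,65). The tin is in line with the bay; I compute the fine correction.

```bash
python3 - <<'E'
from h import *
f=load('w4')
for n,u,v,z in(('c3 top/far',602,298,133),('c3 near',602,309,133),('c4 far',598.5,125,133),('c4near',598.5,137,133),('foot',606,348,149),('footL',565,350,149),('footR',650,350,149)):
    print(n,onz(f,(u-416)/2+160,v/2,z).round(1))
E
```

```text
c3 top/far [494.5 279.  133. ]
c3 near [494.1 273.9 133. ]
c4 far [497.7 353.6 133. ]
c4near [497.4 348.8 133. ]
foot [495.1 258.  149. ]
footL [476.6 258.2 149. ]
footR [514.8 255.9 149. ]
```

Emit:
move_arm(
  plan=[
    {"tx": 0.72,"ty": -0.26,"tz": 0,"wx": 0,"wy": 0,"wz": 0},
    {"tx": 0,"ty": 0,"tz": 0,"wx": 0,"wy": 0,"wz": 0},
    {"tx": 0,"ty": 0,"tz": 0,"wx": 0,"wy": 0,"wz": 0},
    {"tx": 0,"ty": 0,"tz": 0.6,"wx": 0,"wy": 0,"wz": 0},
    {"tx": 0,"ty": 0,"tz": 1,"wx": 0,"wy": 0,"wz": 0},
    {"tx": 0,"ty": 0,"tz": 1,"wx": 0,"wy": 0,"wz": 0},
    {"tx": 0,"ty": 0,"tz": 1,"wx": 0,"wy": 0,"wz": 0},
    {"tx": 0,"ty": 0,"tz": 1,"wx": 0,"wy": 0,"wz": 0},
    {"tx": 0,"ty": 0,"tz": 1,"wx": 0,"wy": 0,"wz": 0},
    {"tx": 0,"ty": 0,"tz": 1,"wx": 0,"wy": 0,"wz": 0},
    {"tx": 0,"ty": 0,"tz": 1,"wx": 0,"wy": 0,"wz": 0},
    {"tx": 0,"ty": 0,"tz": 0.6,"wx": 0,"wy": 0,"wz": 0},
  ],
)

```text
time_s: 7.9
ee_pos: [490.9, 240.6, 134.3]
ee_rot: [-179.9, 0.1, 86.5]
force: [-0.8, -0.8, -1.7]
gripper_width: 29.8
gripper_force: 15.0
```

Emit:
move_arm(
  plan=[
    {"tx": 0,"ty": 0,"tz": 0,"wx": 0,"wy": 0,"wz": 0},
    {"tx": 0,"ty": 0,"tz": 0.4,"wx": 0,"wy": 0,"wz": 0},
    {"tx": 0,"ty": 0,"tz": 0.4,"wx": 0,"wy": 0,"wz": 0},
    {"tx": 0,"ty": 0,"tz": 0.4,"wx": 0,"wy": 0,"wz": 0},
    {"tx": 0,"ty": 0,"tz": 0.4,"wx": 0,"wy": 0,"wz": 0},
    {"tx": 0,"ty": 0,"tz": 0,"wx": 0,"wy": 0,"wz": 0},
  ],
)

```text
time_s: 8.4
ee_pos: [491.0, 240.6, 119.2]
ee_rot: [-179.9, 0.0, 86.5]
force: [0.5, -0.9, -1.8]
gripper_width: 30.0
gripper_force: 15.0
```

Emit:
move_arm(
  plan=[
    {"tx": 0,"ty": 0,"tz": 0.6,"wx": 0,"wy": 0,"wz": 0},
    {"tx": 0,"ty": 0,"tz": 0.6,"wx": 0,"wy": 0,"wz": 0},
    {"tx": 0,"ty": 0,"tz": 0.6,"wx": 0,"wy": 0,"wz": 0},
    {"tx": 0,"ty": 0,"tz": 0.6,"wx": 0,"wy": 0,"wz": 0},
    {"tx": 0,"ty": 0,"tz": 0.6,"wx": 0,"wy": 0,"wz": 0},
    {"tx": 0,"ty": 0,"tz": 0.4,"wx": 0,"wy": 0,"wz": 0},
    {"tx": 0,"ty": 0,"tz": 0.3,"wx": 0,"wy": 0,"wz": 0},
    {"tx": 0,"ty": 0,"tz": 0.2,"wx": 0,"wy": 0,"wz": 0},
    {"tx": 0,"ty": 0,"tz": 0.2,"wx": 0,"wy": 0,"wz": 0},
    {"tx": 0,"ty": 0,"tz": 0,"wx": 0,"wy": 0,"wz": 0},
    {"tx": 0,"ty": 0,"tz": 0,"wx": 0,"wy": 0,"wz": 0},
  ],
)

```text
time_s: 9.32
ee_pos: [491.6, 240.9, 79.1]
ee_rot: [180.0, -0.0, 86.5]
force: [1.0, 0.2, -1.5]
gripper_width: 30.0
gripper_force: 15.0
```

Emit:
move_arm(
  plan=[
    {"tx": 0,"ty": 0,"tz": 0.15,"wx": 0,"wy": 0,"wz": 0},
    {"tx": 0,"ty": 0,"tz": 0.15,"wx": 0,"wy": 0,"wz": 0},
    {"tx": 0,"ty": 0,"tz": 0,"wx": 0,"wy": 0,"wz": 0},
    {"tx": 0,"ty": 0,"tz": 0,"wx": 0,"wy": 0,"wz": 0},
  ],
)

```text
time_s: 9.65
ee_pos: [491.6, 240.9, 76.0]
ee_rot: [180.0, -0.0, 86.5]
force: [-0.4, 1.1, -1.3]
gripper_width: 30.2
gripper_force: 15.0
```

Emit:
move_arm(
  plan=[
    {"tx": 0,"ty": 0,"tz": 0,"wx": 0,"wy": 0,"wz": 0},
    {"tx": 0,"ty": 0,"tz": 0,"wx": 0,"wy": 0,"wz": 0},
    {"tx": 0,"ty": 0,"tz": 0,"wx": 0,"wy": 0,"wz": 0},
    {"tx": 0,"ty": 0,"tz": 0,"wx": 0,"wy": 0,"wz": 0},
    {"tx": 0,"ty": 0,"tz": 0,"wx": 0,"wy": 0,"wz": 0},
    {"tx": 0,"ty": 0,"tz": -1.5,"wx": 0,"wy": 0,"wz": 0},
    {"tx": 0,"ty": 0,"tz": -2.5,"wx": 0,"wy": 0,"wz": 0},
    {"tx": 0,"ty": 0,"tz": -3,"wx": 0,"wy": 0,"wz": 0},
    {"tx": 0,"ty": 0,"tz": -3,"wx": 0,"wy": 0,"wz": 0},
    {"tx": 0,"ty": 0,"tz": -3,"wx": 0,"wy": 0,"wz": 0},
    {"tx": 0,"ty": 0,"tz": -3,"wx": 0,"wy": 0,"wz": 0},
    {"tx": 0,"ty": 0,"tz": 0,"wx": 0,"wy": 0,"wz": 0},
  ],
  gripper=6.5,
)

```text
time_s: 10.65
ee_pos: [494.4, 242.2, 242.6]
ee_rot: [179.4, -0.4, 86.5]
force: [1.5, 1.2, -0.5]
gripper_width: 65.2
gripper_force: 0.0
```

```bash
python3 - <<'E'
from h import *
st(); t=grab('top','t5'); s=grab('side','s5'); t0=load('top0')
L=46.5
# target: tool tilted; closing axis = tin width dir; check relation
c=np.array([643,-239]); l=np.array([np.cos(np.radians(L)),np.sin(np.radians(L)),0])
def pose(tilt,flip=1):
    # tilt>0: tool z leans from straight down toward +l
    z=np.sin(tilt)*l+np.cos(tilt)*np.array([0,0,-1]); y=flip*np.cross([0,0,1],l); x=np.cross(y,z)
    return Ro.from_matrix(np.c_[x,y,z]).as_euler('xyz',degrees=True).round(1)
for f in(1,-1): print(f,[pose(np.radians(a),f).tolist() for a in(-25,0,65)])
E
```

```text
t 10.65 [494.4 242.2 242.6] [179.4  -0.4  86.5] q [25. 15. 91.  0. 74. 28.] F [ 1.5  1.2 -0.5] w 65.2 gf 0.0
1 [[-180.0, -25.0, -133.5], [-180.0, 0.0, -133.5], [-180.0, 65.0, -133.5]]
-1 [[180.0, 25.0, 46.5], [180.0, 0.0, 46.5], [180.0, -65.0, 46.5]]
```

Emit:
move_arm(
  plan=[
    {"tx": 0,"ty": 0,"tz": 0,"wx": 0,"wy": 0,"wz": 0.116},
    {"tx": 0,"ty": 0,"tz": 0,"wx": 0,"wy": 0,"wz": 0.116},
    {"tx": 0,"ty": 0,"tz": 0,"wx": 0,"wy": 0,"wz": 0.116},
    {"tx": 0,"ty": 0,"tz": 0,"wx": 0,"wy": 0,"wz": 0.116},
    {"tx": 0,"ty": 0,"tz": 0,"wx": 0,"wy": 0,"wz": 0.116},
    {"tx": 0,"ty": 0,"tz": 0,"wx": 0,"wy": 0,"wz": 0.116},
    {"tx": -1.55,"ty": 3.13,"tz": 0,"wx": 0,"wy": 0,"wz": 0},
    {"tx": -1.55,"ty": 3.13,"tz": 0,"wx": 0,"wy": 0,"wz": 0},
    {"tx": -1.55,"ty": 3.13,"tz": 0,"wx": 0,"wy": 0,"wz": 0},
    {"tx": -1.55,"ty": 3.13,"tz": 0,"wx": 0,"wy": 0,"wz": 0},
    {"tx": -1.55,"ty": 3.13,"tz": 0,"wx": 0,"wy": 0,"wz": 0},
    {"tx": -1.55,"ty": 3.13,"tz": 0,"wx": 0,"wy": 0,"wz": 0},
  ],
  gripper=9.1,
)

```text
time_s: 11.75
ee_pos: [563.4, 42.6, 234.0]
ee_rot: [-179.9, 0.1, 46.6]
force: [1.0, -1.1, -0.5]
gripper_width: 90.7
gripper_force: 0.0
```

Emit:
move_arm(
  plan=[
    {"tx": -1.55,"ty": 3.13,"tz": 0,"wx": 0,"wy": 0,"wz": 0},
    {"tx": -1.55,"ty": 3.13,"tz": 0,"wx": 0,"wy": 0,"wz": 0},
    {"tx": -1.55,"ty": 3.13,"tz": 0,"wx": 0,"wy": 0,"wz": 0},
    {"tx": -1.55,"ty": 3.13,"tz": 0,"wx": 0,"wy": 0,"wz": 0},
    {"tx": -1.55,"ty": 3.13,"tz": 0,"wx": 0,"wy": 0,"wz": 0},
    {"tx": -1.55,"ty": 3.13,"tz": 0,"wx": 0,"wy": 0,"wz": 0},
    {"tx": -1.55,"ty": 3.13,"tz": 0,"wx": 0,"wy": 0,"wz": 0},
    {"tx": -1.55,"ty": 3.13,"tz": 0,"wx": 0,"wy": 0,"wz": 0},
    {"tx": 0,"ty": 0,"tz": 0,"wx": 0,"wy": -0.09,"wz": 0},
    {"tx": 0,"ty": 0,"tz": 0,"wx": 0,"wy": -0.09,"wz": 0},
    {"tx": 0,"ty": 0,"tz": 0,"wx": 0,"wy": -0.08,"wz": 0},
    {"tx": 0,"ty": 0,"tz": 0,"wx": 0,"wy": 0,"wz": 0},
  ],
)

```text
time_s: 12.75
ee_pos: [661.8, -215.4, 231.6]
ee_rot: [-179.7, 15.1, 46.9]
force: [0.6, -0.5, -0.9]
gripper_width: 91.0
gripper_force: 0.0
```

```bash
python3 - <<'E'
from h import *
s=st(); f=grab('wrist','w6'); rel([663.8,-217,94],[180,15,46.5])
c=[(700,-217.5,30),(629.5,-298.5,30),(584,-259.5,30),(659.4,-180.1,30)]
print([proj(f,np.array(p)).round(0).tolist() for p in c])
# caddy check: lids in top view
t=load('t5'); a=cv2.resize(t['color'][170:230,115:235,::-1],None,fx=5,fy=5); b=cv2.resize(f['color'][...,::-1],(400,300)); c=np.zeros((600,600,3),np.uint8); c[:300]=a; c[300:,:400]=b
cv2.imwrite('pics/g.png',c)
print('mug', onz(t,411,199,43))
E
```

```text
t 12.75 [ 661.8 -215.4  231.6] [-179.7   15.1   46.9] q [-13.  34.  63. -13.  91.  31.] F [ 0.6 -0.5 -0.9] w 91.0 gf 0.0
t 12.8 [ 661.3 -216.1  232.4] [-179.7   15.    46.9] q [-13.  34.  64. -13.  91.  31.] F [0.1 0.3 0.6] w 91.1 gf 0.0
shift cm [ 3.68  0.31 13.34] | 13.8 turn [-0.004 -0.001  0.006]
[[278.0, 120.0], [278.0, 193.0], [238.0, 194.0], [236.0, 120.0]]
mug [ 487.90687694 -499.42763032   43.        ]
```

View pics/g.png

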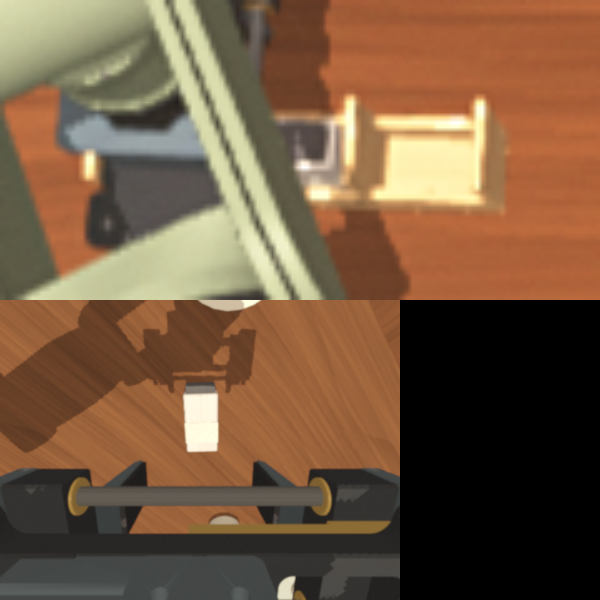

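The crop shows tin_2 standing in the middle bay at (315,150). In the wrist view the lying tin's corners fall within 2 px of the prediction. I go down onto it.

Emit:
move_arm(
  plan=[
    {"tx": 0.92,"ty": 0.08,"tz": 3.33,"wx": 0,"wy": 0,"wz": 0},
    {"tx": 0.92,"ty": 0.08,"tz": 3.33,"wx": 0,"wy": 0,"wz": 0},
    {"tx": 0.92,"ty": 0.08,"tz": 3.33,"wx": 0,"wy": 0,"wz": 0},
    {"tx": 0.92,"ty": 0.08,"tz": 3.33,"wx": 0,"wy": 0,"wz": 0},
    {"tx": 0,"ty": 0,"tz": 0,"wx": 0,"wy": 0,"wz": 0},
    {"tx": 0,"ty": 0,"tz": 2,"wx": 0,"wy": 0,"wz": 0},
    {"tx": 0,"ty": 0,"tz": 2,"wx": 0,"wy": 0,"wz": 0},
    {"tx": 0,"ty": 0,"tz": 2,"wx": 0,"wy": 0,"wz": 0},
    {"tx": 0,"ty": 0,"tz": 1,"wx": 0,"wy": 0,"wz": 0},
    {"tx": 0,"ty": 0,"tz": 0.8,"wx": 0,"wy": 0,"wz": 0},
    {"tx": 0,"ty": 0,"tz": 0,"wx": 0,"wy": 0,"wz": 0},
    {"tx": 0,"ty": 0,"tz": 0,"wx": 0,"wy": 0,"wz": 0},
  ],
)

```text
time_s: 13.8
ee_pos: [651.0, -233.9, 23.5]
ee_rot: [179.9, 14.8, 46.6]
force: [-0.4, -0.0, 0.6]
gripper_width: 91.1
gripper_force: 0.0
```

```bash
python3 - <<'E'
from h import *
rel([647.8,-233.9,7],[180,15,46.5])
E
```

```text
t 13.8 [ 651.  -233.9   23.5] [179.9  14.8  46.6] q [-14.  41.  81. -14.  66.  36.] F [-0.4 -0.   0.6] w 91.1 gf 0.0
shift cm [ 0.22 -0.23  1.65] | 1.7 turn [ 0.002 -0.003  0.002]
```

Emit:
move_arm(
  plan=[
    {"tx": 0.11,"ty": -0.12,"tz": 0.6,"wx": 0,"wy": 0,"wz": 0},
    {"tx": 0.11,"ty": -0.11,"tz": 0.6,"wx": 0,"wy": 0,"wz": 0},
    {"tx": 0,"ty": 0,"tz": 0.4,"wx": 0,"wy": 0,"wz": 0},
    {"tx": 0,"ty": 0,"tz": 0,"wx": 0,"wy": 0,"wz": 0},
    {"tx": 0,"ty": 0,"tz": 0,"wx": 0,"wy": 0,"wz": 0},
  ],
)

```text
time_s: 14.22
ee_pos: [647.2, -233.4, 6.0]
ee_rot: [-180.0, 14.9, 46.6]
force: [-0.1, 0.9, 0.4]
gripper_width: 90.9
gripper_force: 0.0
```

Emit:
move_arm(
  plan=[
    {"tx": 0,"ty": 0,"tz": 0,"wx": 0,"wy": 0,"wz": 0},
    {"tx": 0,"ty": 0,"tz": 0,"wx": 0,"wy": 0,"wz": 0},
    {"tx": 0,"ty": 0,"tz": 0,"wx": 0,"wy": 0,"wz": 0},
    {"tx": 0,"ty": 0,"tz": 0,"wx": 0,"wy": 0,"wz": 0},
    {"tx": 0,"ty": 0,"tz": 0,"wx": 0,"wy": 0,"wz": 0},
    {"tx": 0,"ty": 0,"tz": 0,"wx": 0,"wy": 0,"wz": 0},
    {"tx": 0,"ty": 0,"tz": 0,"wx": 0,"wy": 0,"wz": 0},
    {"tx": 0,"ty": 0,"tz": 0,"wx": 0,"wy": 0,"wz": 0},
    {"tx": 0,"ty": 0,"tz": 0,"wx": 0,"wy": 0,"wz": 0},
  ],
  gripper=5,
  force=25,
)

```text
time_s: 14.97
ee_pos: [647.4, -233.5, 6.5]
ee_rot: [180.0, 14.9, 46.6]
force: [-0.3, 0.4, 1.1]
gripper_width: 58.7
gripper_force: 24.6
```

Emit:
move_arm(
  plan=[
    {"tx": -0.4,"ty": 0,"tz": -1.5,"wx": 0,"wy": 0,"wz": 0},
    {"tx": -0.7,"ty": 0,"tz": -2.5,"wx": 0,"wy": 0,"wz": 0},
    {"tx": -0.7,"ty": 0,"tz": -2.6,"wx": 0,"wy": 0,"wz": 0},
    {"tx": -0.7,"ty": 0,"tz": -2.5,"wx": 0,"wy": 0,"wz": 0},
    {"tx": -0.6,"ty": 0,"tz": -2.5,"wx": 0,"wy": 0,"wz": 0},
    {"tx": 1.1,"ty": -2.3,"tz": -0.3,"wx": 0,"wy": 0,"wz": 0},
    {"tx": 1.1,"ty": -2.3,"tz": -0.3,"wx": 0,"wy": 0,"wz": 0},
    {"tx": 1.1,"ty": -2.4,"tz": -0.3,"wx": 0,"wy": 0,"wz": 0},
    {"tx": 0,"ty": 0,"tz": 0,"wx": 0,"wy": 0.04,"wz": 0},
    {"tx": 0,"ty": 0,"tz": 0,"wx": 0,"wy": 0.08,"wz": 0},
    {"tx": 0,"ty": 0,"tz": 0,"wx": 0,"wy": 0.08,"wz": 0},
    {"tx": 0,"ty": 0,"tz": 0,"wx": 0,"wy": 0.08,"wz": 0},
  ],
)

```text
time_s: 15.97
ee_pos: [620.0, -160.0, 126.6]
ee_rot: [180.0, -1.3, 46.7]
force: [-0.5, 0.5, -2.7]
gripper_width: 58.5
gripper_force: 24.6
```

```bash
python3 - <<'E'
from h import *
rel([620,-160,127],[180,-75,46.5])
E
```

```text
t 15.97 [ 620.  -160.   126.6] [180.   -1.3  46.7] q [-16.  27.  88.   1.  64.  27.] F [-0.5  0.5 -2.7] w 58.5 gf 24.6
shift cm [-0.   -0.   -0.04] | 0.0 turn [-0.002  1.286  0.003]
```

Emit:
move_arm(
  plan=[
    {"tx": 0,"ty": 0,"tz": 0,"wx": 0,"wy": 0.1,"wz": 0},
    {"tx": 0,"ty": 0,"tz": 0,"wx": 0,"wy": 0.1,"wz": 0},
    {"tx": 0,"ty": 0,"tz": 0,"wx": 0,"wy": 0.1,"wz": 0},
    {"tx": 0,"ty": 0,"tz": 0,"wx": 0,"wy": 0.1,"wz": 0},
    {"tx": 0,"ty": 0,"tz": 0,"wx": 0,"wy": 0.1,"wz": 0},
    {"tx": 0,"ty": 0,"tz": 0,"wx": 0,"wy": 0.1,"wz": 0},
    {"tx": 0,"ty": 0,"tz": 0,"wx": 0,"wy": 0.1,"wz": 0},
    {"tx": 0,"ty": 0,"tz": 0,"wx": 0,"wy": 0.1,"wz": 0},
  ],
)

```text
time_s: 16.63
ee_pos: [619.6, -161.4, 127.0]
ee_rot: [179.8, -47.2, 46.7]
force: [0.2, 1.4, -3.5]
gripper_width: 58.7
gripper_force: 24.6
```

```bash
python3 - <<'E'
from h import *
rel([620,-160,127],[180,-75,46.5])
E
```

```text
t 16.63 [ 619.6 -161.4  127. ] [179.8 -47.2  46.7] q [-38.  28. 106.  59.  59. -33.] F [ 0.2  1.4 -3.5] w 58.7 gf 24.6
shift cm [ 0.09 -0.07  0.09] | 0.1 turn [0.    0.485 0.003]
```

Emit:
move_arm(
  plan=[
    {"tx": 0,"ty": 0,"tz": 0,"wx": 0,"wy": 0.1,"wz": 0},
    {"tx": 0,"ty": 0,"tz": 0,"wx": 0,"wy": 0.1,"wz": 0},
    {"tx": 0,"ty": 0,"tz": 0,"wx": 0,"wy": 0.1,"wz": 0},
    {"tx": 0,"ty": 0,"tz": 0,"wx": 0,"wy": 0.1,"wz": 0},
    {"tx": 0,"ty": 0,"tz": 0,"wx": 0,"wy": 0.085,"wz": 0},
    {"tx": 0,"ty": 0,"tz": 0,"wx": 0,"wy": 0,"wz": 0},
    {"tx": 0,"ty": 0,"tz": 0,"wx": 0,"wy": 0,"wz": 0},
  ],
)

```text
time_s: 17.22
ee_pos: [619.5, -161.0, 124.8]
ee_rot: [-179.3, -74.6, 45.9]
force: [-0.4, -0.1, -2.3]
gripper_width: 58.7
gripper_force: 24.6
```

```bash
python3 - <<'E'
from h import *
rel([620,-160,64],[180,-75,46.5]); f=grab('side','s7'); w=grab('wrist','w7')
u,v=proj(f,np.array([620,-160,127])).astype(int); print(u,v)
a=cv2.resize(f['color'][v-70:v+80,u-75:u+75,::-1],None,fx=4,fy=4,interpolation=cv2.INTER_CUBIC); b=cv2.resize(w['color'][...,::-1],(200,150))
c=np.zeros((600,800,3),np.uint8); c[:a.shape[0],:a.shape[1]]=a; c[:150,600:]=b; cv2.imwrite('pics/i.png',c)
E
```

```text
t 17.22 [ 619.5 -161.   124.8] [-179.3  -74.6   45.9] q [-46.  40. 111.  80.  78. -60.] F [-0.4 -0.1 -2.3] w 58.7 gf 24.6
shift cm [-5.83 -0.02  1.72] | 6.1 turn [-0.002  0.007 -0.003]
316 194
```

View pics/i.png

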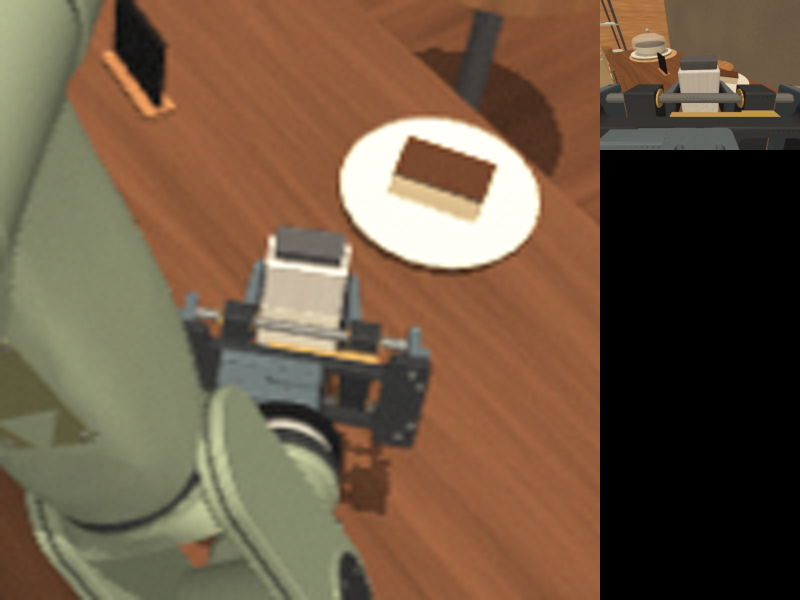

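The tin hangs upright in the side view, lid up at (312,245), clear of everything. I lower it to the counter.

Emit:
move_arm(
  plan=[
    {"tx": -0.97,"ty": 0,"tz": 0.26,"wx": 0,"wy": 0,"wz": 0},
    {"tx": -0.97,"ty": 0,"tz": 0.26,"wx": 0,"wy": 0,"wz": 0},
    {"tx": -0.97,"ty": 0,"tz": 0.26,"wx": 0,"wy": 0,"wz": 0},
    {"tx": -0.97,"ty": 0,"tz": 0.26,"wx": 0,"wy": 0,"wz": 0},
    {"tx": -0.97,"ty": 0,"tz": 0.26,"wx": 0,"wy": 0,"wz": 0},
    {"tx": -0.48,"ty": 0,"tz": 0.13,"wx": 0,"wy": 0,"wz": 0},
    {"tx": 0,"ty": 0,"tz": 0,"wx": 0,"wy": 0,"wz": 0},
    {"tx": 0,"ty": 0,"tz": 0,"wx": 0,"wy": 0,"wz": 0},
  ],
)

```text
time_s: 17.98
ee_pos: [619.8, -160.8, 71.0]
ee_rot: [-179.8, -74.8, 46.4]
force: [0.6, 0.2, -1.1]
gripper_width: 58.5
gripper_force: 24.6
```

Emit:
move_arm(
  plan=[
    {"tx": -0.29,"ty": 0,"tz": 0.08,"wx": 0,"wy": 0,"wz": 0},
    {"tx": -0.29,"ty": 0,"tz": 0.08,"wx": 0,"wy": 0,"wz": 0},
    {"tx": -0.1,"ty": 0,"tz": 0.03,"wx": 0,"wy": 0,"wz": 0},
    {"tx": 0,"ty": 0,"tz": 0,"wx": 0,"wy": 0,"wz": 0},
    {"tx": 0,"ty": 0,"tz": 0,"wx": 0,"wy": 0,"wz": 0},
  ],
)

```text
time_s: 18.4
ee_pos: [619.8, -160.8, 64.5]
ee_rot: [180.0, -74.8, 46.7]
force: [0.7, -0.4, -1.6]
gripper_width: 58.5
gripper_force: 24.6
```

Emit:
move_arm(
  plan=[
    {"tx": -0.1,"ty": 0,"tz": 0.03,"wx": 0,"wy": 0,"wz": 0},
    {"tx": -0.1,"ty": 0,"tz": 0.03,"wx": 0,"wy": 0,"wz": 0},
    {"tx": 0,"ty": 0,"tz": 0,"wx": 0,"wy": 0,"wz": 0},
  ],
)

```text
time_s: 18.65
ee_pos: [620.0, -160.8, 63.5]
ee_rot: [179.9, -74.9, 46.7]
force: [-1.1, -0.7, 2.7]
gripper_width: 58.2
gripper_force: 24.6
```

Emit:
move_arm(
  plan=[
    {"tx": -0.1,"ty": 0,"tz": 0.03,"wx": 0,"wy": 0,"wz": 0},
    {"tx": 0,"ty": 0,"tz": 0,"wx": 0,"wy": 0,"wz": 0},
    {"tx": 0,"ty": 0,"tz": 0,"wx": 0,"wy": 0,"wz": 0},
  ],
)

```text
time_s: 18.9
ee_pos: [620.3, -161.1, 63.1]
ee_rot: [179.7, -75.0, 46.9]
force: [0.2, -1.3, 5.9]
gripper_width: 58.5
gripper_force: 24.7
```

Contact with the counter felt (+7 N). I release the tin and back straight off.

Emit:
move_arm(
  plan=[
    {"tx": 0,"ty": 0,"tz": 0,"wx": 0,"wy": 0,"wz": 0},
    {"tx": 0,"ty": 0,"tz": 0,"wx": 0,"wy": 0,"wz": 0},
    {"tx": 0,"ty": 0,"tz": 0,"wx": 0,"wy": 0,"wz": 0},
    {"tx": 0,"ty": 0,"tz": 0,"wx": 0,"wy": 0,"wz": 0},
    {"tx": 0,"ty": 0,"tz": 0,"wx": 0,"wy": 0,"wz": 0},
    {"tx": 0,"ty": 0,"tz": -0.8,"wx": 0,"wy": 0,"wz": 0},
    {"tx": 0,"ty": 0,"tz": -1.6,"wx": 0,"wy": 0,"wz": 0},
    {"tx": 0,"ty": 0,"tz": -2,"wx": 0,"wy": 0,"wz": 0},
    {"tx": 0,"ty": 0,"tz": -2,"wx": 0,"wy": 0,"wz": 0},
    {"tx": 0,"ty": 0,"tz": -2,"wx": 0,"wy": 0,"wz": 0},
    {"tx": 0,"ty": 0,"tz": -2,"wx": 0,"wy": 0,"wz": 0},
    {"tx": 0,"ty": 0,"tz": 0,"wx": 0,"wy": 0,"wz": 0},
  ],
  gripper=8,
)

```text
time_s: 19.9
ee_pos: [549.8, -237.0, 89.4]
ee_rot: [179.5, -74.7, 46.9]
force: [0.0, -0.6, 0.3]
gripper_width: 80.3
gripper_force: 0.0
```

```bash
python3 - <<'E'
from h import *
rel([555,-229,250],[180,0,46.5]); w=grab('wrist','w8'); t=grab('top','t8'); s=grab('side','s8')
# predicted tin: TCP at release (620.3,-161.1), TCP is 7mm inside from +l face -> centre = TCP - 8 l ...
l=np.array([.684,.729,0]); c=np.array([620.3,-161.1,0])-8.5*l
print('pred centre',c)
for f,n in((t,'top'),(s,'side')):
    u,v=proj(f,c+[0,0,124]).round().astype(int); im=f['color'].astype(int)
    sub=im[v-14:v+15,u-14:u+15]; m=((sub.max(2)<110)&(sub.max(2)-sub.min(2)<30)).astype(np.uint8)
    k,_=cv2.findContours(m,cv2.RETR_EXTERNAL,cv2.CHAIN_APPROX_NONE)
    for q in k:
        if cv2.contourArea(q)>20:
            r=cv2.minAreaRect(q); M=cv2.moments(q); p=(M['m10']/M['m00']+u-14,M['m01']/M['m00']+v-14); P=onz(f,*p,124); print(n,(u,v),'lid px',np.round(p,1),r[1],r[2],'onz124',P.round(1),cv2.contourArea(q))
E
```

```text
t 19.9 [ 549.8 -237.    89.4] [179.5 -74.7  46.9] q [-56.  44. 110.  72.  82. -65.] F [ 0.  -0.6  0.3] w 80.3 gf 0.0
shift cm [15.74 -0.14 -3.32] | 16.1 turn [ 0.003 -1.304  0.   ]
pred centre [ 614.486  -167.2965    0.    ]
side (np.int64(316), np.int64(197)) lid px [316.5 200.9] (15.124707221984863, 2.46598482131958) 9.462321281433105 onz124 [ 606.1 -178.5  124. ] 22.0
```

Emit:
move_arm(
  plan=[
    {"tx": 3,"ty": 0,"tz": -0.8,"wx": 0,"wy": 0,"wz": 0},
    {"tx": 3.2,"ty": 0,"tz": -0.8,"wx": 0,"wy": 0,"wz": 0},
    {"tx": 3.2,"ty": 0,"tz": -0.8,"wx": 0,"wy": 0,"wz": 0},
    {"tx": 3.2,"ty": 0,"tz": -0.8,"wx": 0,"wy": 0,"wz": 0},
    {"tx": 3,"ty": 0,"tz": -0.8,"wx": 0,"wy": 0,"wz": 0},
    {"tx": 0,"ty": 0,"tz": 0,"wx": 0,"wy": -0.1,"wz": 0},
    {"tx": 0,"ty": 0,"tz": 0,"wx": 0,"wy": -0.1,"wz": 0},
    {"tx": 0,"ty": 0,"tz": 0,"wx": 0,"wy": -0.1,"wz": 0},
    {"tx": 0,"ty": 0,"tz": 0,"wx": 0,"wy": -0.1,"wz": 0},
    {"tx": 0,"ty": 0,"tz": 0,"wx": 0,"wy": -0.1,"wz": 0},
    {"tx": 0,"ty": 0,"tz": 0,"wx": 0,"wy": -0.1,"wz": 0},
    {"tx": 0,"ty": 0,"tz": 0,"wx": 0,"wy": -0.1,"wz": 0},
  ],
)

```text
time_s: 21.05
ee_pos: [552.5, -231.0, 249.8]
ee_rot: [180.0, -34.4, 46.7]
force: [0.2, 0.5, -0.3]
gripper_width: 80.0
gripper_force: 0.0
```

Emit:
move_arm(
  plan=[
    {"tx": 0,"ty": 0,"tz": 0,"wx": 0,"wy": -0.1,"wz": 0},
    {"tx": 0,"ty": 0,"tz": 0,"wx": 0,"wy": -0.1,"wz": 0},
    {"tx": 0,"ty": 0,"tz": 0,"wx": 0,"wy": -0.1,"wz": 0},
    {"tx": 0,"ty": 0,"tz": 0,"wx": 0,"wy": -0.1,"wz": 0},
    {"tx": 0,"ty": 0,"tz": 0,"wx": 0,"wy": -0.1,"wz": 0},
    {"tx": 0,"ty": 0,"tz": 0,"wx": 0,"wy": -0.1,"wz": 0},
    {"tx": 0,"ty": 0,"tz": 0,"wx": 0,"wy": 0,"wz": 0},
    {"tx": 0,"ty": 0,"tz": 0,"wx": 0,"wy": 0,"wz": 0},
  ],
)

```text
time_s: 21.72
ee_pos: [553.1, -229.6, 248.7]
ee_rot: [-179.9, -0.4, 46.9]
force: [-0.9, 0.8, -0.5]
gripper_width: 79.9
gripper_force: 0.0
```

```bash
cat > lid.py <<'E'
from h import *
def lid(f,c,r,nm,th=125):
    u,v=proj(f,np.array(c)).round().astype(int); im=f['color'].astype(int); y0,x0=max(v-r,0),max(u-r,0)
    sub=im[y0:v+r,x0:u+r]; m=((sub.max(2)<th)&(sub.max(2)-sub.min(2)<28)).astype(np.uint8)
    for q in cv2.findContours(m,cv2.RETR_EXTERNAL,cv2.CHAIN_APPROX_NONE)[0]:
        if cv2.contourArea(q)>20:
            R=cv2.minAreaRect(q); M=cv2.moments(q); p=(M['m10']/M['m00']+x0,M['m01']/M['m00']+y0)
            B=[onz(f,b[0]+x0,b[1]+y0,124) for b in cv2.boxPoints(R)]; e=[B[1]-B[0],B[2]-B[1]]; e=max(e,key=np.linalg.norm)
            print(nm,(u,v),'lid px',np.round(p,1),np.round(R[1],1),'onz124',onz(f,*p,124).round(1),'len',np.linalg.norm(e).round(1),'ang',np.degrees(np.arctan2(e[1],e[0])).round(1))
E
python3 - <<'E'
from lid import *
st(); c=[614.5,-167.3,124]
for n in('wrist','side','top'):
    f=grab(n,n[0]+'9'); lid(f,c,60 if n=='wrist' else 14,n)
E
```

```text
t 21.72 [ 553.1 -229.6  248.7] [-179.9   -0.4   46.9] q [-24.  19.  83.   0.  78.  19.] F [-0.9  0.8 -0.5] w 79.9 gf 0.0
wrist (np.int64(257), np.int64(108)) lid px [258.9 109. ] [22. 44.] onz124 [ 615.4 -169.2  124. ] len 46.0 ang -43.1
side (np.int64(316), np.int64(197)) lid px [316.6 198.7] [15.9  7.7] onz124 [ 611.4 -172.1  124. ] len 47.1 ang -44.3
top (np.int64(307), np.int64(156)) lid px [317.7 166.7] [7. 7.] onz124 [ 579.6 -198.2  124. ] len 21.5 ang 177.6
top (np.int64(307), np.int64(156)) lid px [307.4 155.3] [ 7.8 15.6] onz124 [ 615.1 -168.6  124. ] len 48.0 ang -45.7
```

Emit:
move_arm(
  plan=[
    {"tx": 0,"ty": 0,"tz": 0,"wx": 0,"wy": 0,"wz": -0.12},
    {"tx": 0,"ty": 0,"tz": 0,"wx": 0,"wy": 0,"wz": -0.12},
    {"tx": 0,"ty": 0,"tz": 0,"wx": 0,"wy": 0,"wz": -0.12},
    {"tx": 0,"ty": 0,"tz": 0,"wx": 0,"wy": 0,"wz": -0.12},
    {"tx": 0,"ty": 0,"tz": 0,"wx": 0,"wy": 0,"wz": -0.12},
    {"tx": 0,"ty": 0,"tz": 0,"wx": 0,"wy": 0,"wz": -0.12},
    {"tx": 0,"ty": 0,"tz": 0,"wx": 0,"wy": 0,"wz": -0.12},
    {"tx": 0,"ty": 0,"tz": 0,"wx": 0,"wy": 0,"wz": -0.12},
    {"tx": 0,"ty": 0,"tz": 0,"wx": 0,"wy": 0,"wz": -0.12},
    {"tx": 0,"ty": 0,"tz": 0,"wx": 0,"wy": 0,"wz": -0.12},
    {"tx": 0,"ty": 0,"tz": 0,"wx": 0,"wy": 0,"wz": -0.12},
    {"tx": 0,"ty": 0,"tz": 0,"wx": 0,"wy": 0,"wz": -0.12},
  ],
  gripper=9.1,
)

```text
time_s: 22.87
ee_pos: [551.5, -233.0, 249.5]
ee_rot: [179.7, -0.1, 129.3]
force: [0.5, 0.5, -0.2]
gripper_width: 90.9
gripper_force: 0.0
```

Emit:
move_arm(
  plan=[
    {"tx": 0,"ty": 0,"tz": 0,"wx": 0,"wy": 0,"wz": -0.066},
    {"tx": 0,"ty": 0,"tz": 0,"wx": 0,"wy": 0,"wz": -0.066},
    {"tx": -0.1,"ty": 2.2,"tz": 0,"wx": 0,"wy": 0,"wz": 0},
    {"tx": -0.1,"ty": 2.2,"tz": 0,"wx": 0,"wy": 0,"wz": 0},
    {"tx": -0.1,"ty": 2.2,"tz": 0,"wx": 0,"wy": 0,"wz": 0},
    {"tx": -0.1,"ty": 2.1,"tz": 0,"wx": 0,"wy": 0,"wz": 0},
    {"tx": 0,"ty": 0,"tz": 0,"wx": 0,"wy": 0,"wz": 0},
    {"tx": 0,"ty": 0,"tz": 0,"wx": 0,"wy": 0,"wz": 0},
  ],
)

```text
time_s: 23.53
ee_pos: [614.7, -171.9, 249.6]
ee_rot: [179.7, -0.1, 136.7]
force: [0.2, -0.9, -1.0]
gripper_width: 91.1
gripper_force: 0.0
```

```bash
python3 - <<'E'
from h import *
rel([615.2,-168.9,68.4],[180,0,136.5])
E
```

```text
t 23.53 [ 614.7 -171.9  249.6] [ 1.797e+02 -1.000e-01  1.367e+02] q [-17.  23.  77.   0.  80. -64.] F [ 0.2 -0.9 -1. ] w 91.1 gf 0.0
shift cm [ 0.15  0.17 18.12] | 18.1 turn [ 0.005 -0.001  0.003]
```

Emit:
move_arm(
  plan=[
    {"tx": 0.15,"ty": 0.17,"tz": 1.5,"wx": 0,"wy": 0,"wz": 0},
    {"tx": 0,"ty": 0,"tz": 2.5,"wx": 0,"wy": 0,"wz": 0},
    {"tx": 0,"ty": 0,"tz": 2.5,"wx": 0,"wy": 0,"wz": 0},
    {"tx": 0,"ty": 0,"tz": 2.5,"wx": 0,"wy": 0,"wz": 0},
    {"tx": 0,"ty": 0,"tz": 2.5,"wx": 0,"wy": 0,"wz": 0},
    {"tx": 0,"ty": 0,"tz": 2.5,"wx": 0,"wy": 0,"wz": 0},
    {"tx": 0,"ty": 0,"tz": 2.5,"wx": 0,"wy": 0,"wz": 0},
    {"tx": 0,"ty": 0,"tz": 1.5,"wx": 0,"wy": 0,"wz": 0},
    {"tx": 0,"ty": 0,"tz": 0,"wx": 0,"wy": 0,"wz": 0},
    {"tx": 0,"ty": 0,"tz": 0,"wx": 0,"wy": 0,"wz": 0},
  ],
)

```text
time_s: 24.37
ee_pos: [614.6, -169.7, 69.8]
ee_rot: [179.8, -0.1, 136.6]
force: [-0.2, 0.0, 1.6]
gripper_width: 91.4
gripper_force: 0.0
```

Emit:
move_arm(
  plan=[
    {"tx": 0,"ty": 0,"tz": 0,"wx": 0,"wy": 0,"wz": 0},
    {"tx": 0,"ty": 0,"tz": 0,"wx": 0,"wy": 0,"wz": 0},
    {"tx": 0,"ty": 0,"tz": 0,"wx": 0,"wy": 0,"wz": 0},
    {"tx": 0,"ty": 0,"tz": 0,"wx": 0,"wy": 0,"wz": 0},
    {"tx": 0,"ty": 0,"tz": 0,"wx": 0,"wy": 0,"wz": 0},
    {"tx": 0,"ty": 0,"tz": 0,"wx": 0,"wy": 0,"wz": 0},
    {"tx": 0,"ty": 0,"tz": 0,"wx": 0,"wy": 0,"wz": 0},
    {"tx": 0,"ty": 0,"tz": 0,"wx": 0,"wy": 0,"wz": 0},
    {"tx": 0,"ty": 0,"tz": 0,"wx": 0,"wy": 0,"wz": 0},
    {"tx": 0,"ty": 0,"tz": 0,"wx": 0,"wy": 0,"wz": 0},
    {"tx": 0,"ty": 0,"tz": 0,"wx": 0,"wy": 0,"wz": 0},
    {"tx": 0,"ty": 0,"tz": 0,"wx": 0,"wy": 0,"wz": 0},
  ],
  gripper=2,
  force=15,
)

```text
time_s: 25.37
ee_pos: [615.8, -168.4, 70.0]
ee_rot: [179.7, -0.0, 136.7]
force: [-0.4, 0.1, -0.1]
gripper_width: 30.0
gripper_force: 15.0
```

Emit:
move_arm(
  plan=[
    {"tx": 0,"ty": 0,"tz": -1,"wx": 0,"wy": 0,"wz": 0},
    {"tx": 0,"ty": 0,"tz": -2,"wx": 0,"wy": 0,"wz": 0},
    {"tx": 0,"ty": 0,"tz": -3,"wx": 0,"wy": 0,"wz": 0},
    {"tx": 0,"ty": 0,"tz": -3,"wx": 0,"wy": 0,"wz": 0},
    {"tx": 0,"ty": 0,"tz": -3,"wx": 0,"wy": 0,"wz": 0},
    {"tx": 0,"ty": 0,"tz": -3,"wx": 0,"wy": 0,"wz": 0},
    {"tx": 0,"ty": 0,"tz": 0,"wx": 0,"wy": 0,"wz": 0.109},
    {"tx": 0,"ty": 0,"tz": 0,"wx": 0,"wy": 0,"wz": 0.109},
    {"tx": 0,"ty": 0,"tz": 0,"wx": 0,"wy": 0,"wz": 0.109},
    {"tx": 0,"ty": 0,"tz": 0,"wx": 0,"wy": 0,"wz": 0.109},
    {"tx": 0,"ty": 0,"tz": 0,"wx": 0,"wy": 0,"wz": 0.109},
    {"tx": 0,"ty": 0,"tz": 0,"wx": 0,"wy": 0,"wz": 0.109},
  ],
)

```text
time_s: 26.37
ee_pos: [615.0, -168.9, 220.4]
ee_rot: [179.8, -0.2, 98.9]
force: [-0.7, 0.3, -1.9]
gripper_width: 30.3
gripper_force: 15.0
```

Emit:
move_arm(
  plan=[
    {"tx": 0,"ty": 0,"tz": 0,"wx": 0,"wy": 0,"wz": 0.109},
    {"tx": 0,"ty": 0,"tz": 0,"wx": 0,"wy": 0,"wz": 0.108},
    {"tx": 2.86,"ty": -2.06,"tz": 0,"wx": 0,"wy": 0,"wz": 0},
    {"tx": 2.86,"ty": -2.06,"tz": 0,"wx": 0,"wy": 0,"wz": 0},
    {"tx": 2.86,"ty": -2.06,"tz": 0,"wx": 0,"wy": 0,"wz": 0},
    {"tx": 2.86,"ty": -2.06,"tz": 0,"wx": 0,"wy": 0,"wz": 0},
    {"tx": 2.86,"ty": -2.06,"tz": 0,"wx": 0,"wy": 0,"wz": 0},
    {"tx": 2.86,"ty": -2.06,"tz": 0,"wx": 0,"wy": 0,"wz": 0},
    {"tx": 2.86,"ty": -2.06,"tz": 0,"wx": 0,"wy": 0,"wz": 0},
    {"tx": 0,"ty": 0,"tz": 0,"wx": 0,"wy": 0,"wz": 0},
    {"tx": 0,"ty": 0,"tz": 0,"wx": 0,"wy": 0,"wz": 0},
    {"tx": 0,"ty": 0,"tz": 0,"wx": 0,"wy": 0,"wz": 0},
  ],
)

```text
time_s: 27.37
ee_pos: [482.9, 38.8, 220.9]
ee_rot: [179.7, -0.2, 86.8]
force: [0.0, 0.1, -1.0]
gripper_width: 29.8
gripper_force: 15.0
```

```bash
python3 - <<'E'
from lid import *
s=rel([487,159.8,218],[180,0,86.8]); f=grab('wrist','w10'); s=st()
p=s['ee_pos']
a=np.radians(s['ee_rot'][2]); X=np.array([np.cos(a),np.sin(a)])
g=cv2.cvtColor(f['color'],cv2.COLOR_RGB2GRAY).astype(int)
col=g[:235,256]; e=np.diff(col); rows=[i for i in range(len(e)) if abs(e[i])>22]; print('edges',[(r,int(e[r])) for r in rows])
for r in rows: 
    if r>150: print('foot?',r,((onz(f,256,r+.5,p[2]-70)[:2]-p[:2])@X).round(1))
    else: print('cheek?',r,onz(f,256,r+.5,133).round(1))
for v in (112,114,116,118,18,20,22,24):
    d=np.diff(g[v,210:310]); print(v,[(210+i,int(d[i])) for i in np.argsort(-abs(d))[:4]])
lid(f,[492,237,132],45,'tin2 lid')
E
```

```text
t 27.37 [482.9  38.8 220.9] [179.7  -0.2  86.8] q [  3.  10. 100.   0.  70.   6.] F [ 0.   0.1 -1. ] w 29.8 gf 15.0
shift cm [12.11 -0.26  0.33] | 12.1 turn [ 0.005 -0.003  0.   ]
t 27.42 [483.1  38.4 220.7] [179.8  -0.2  86.8] q [  3.  10. 100.   0.  70.   6.] F [ 0.1 -0.6 -1.6] w 30.2 gf 15.0
edges [(0, 74), (1, 40), (6, -23), (7, -40), (9, 31), (10, 33), (17, -41), (18, -32), (54, 36), (55, 38), (85, -30), (110, -24), (170, 29), (171, 27), (213, -50), (214, -49)]
cheek? 0 [494.  209.7 133. ]
cheek? 1 [494.  208.9 133. ]
cheek? 6 [493.8 205.2 133. ]
cheek? 7 [493.7 204.5 133. ]
cheek? 9 [493.7 203.  133. ]
cheek? 10 [493.6 202.2 133. ]
cheek? 17 [493.3 196.9 133. ]
cheek? 18 [493.3 196.2 133. ]
cheek? 54 [491.7 168.  133. ]
cheek? 55 [491.7 167.2 133. ]
cheek? 85 [490.3 142.5 133. ]
cheek? 110 [489.2 120.9 133. ]
foot? 170 29.6
foot? 171 28.6
foot? 213 -11.3
foot? 214 -12.3
112 [(np.int64(278), -9), (np.int64(279), -8), (np.int64(277), -7), (np.int64(280), -5)]
114 [(np.int64(274), -10), (np.int64(275), -7), (np.int64(273), -5), (np.int64(276), -5)]
116 [(np.int64(273), -10), (np.int64(272), -7), (np.int64(259), -6), (np.int64(245), -6)]
118 [(np.int64(245), -15), (np.int64(244), -10), (np.int64(243), -7), (np.int64(262), 5)]
18 [(np.int64(222), 29), (np.int64(221), 17), (np.int64(223), 17), (np.int64(282), -14)]
20 [(np.int64(222), 4), (np.int64(221), -4), (np.int64(230), -4), (np.int64(297), 4)]
22 [(np.int64(221), -4), (np.int64(297), 4), (np.int64(270), -3), (np.int64(235), 3)]
24 [(np.int64(224), 6), (np.int64(223), 4), (np.int64(213), 3), (np.int64(221), -3)]
```

Emit:
move_arm(
  plan=[
    {"tx": 2.5,"ty": -0.06,"tz": 0,"wx": 0,"wy": 0,"wz": 0},
    {"tx": 2.5,"ty": -0.06,"tz": 0,"wx": 0,"wy": 0,"wz": 0},
    {"tx": 2.5,"ty": -0.06,"tz": 0,"wx": 0,"wy": 0,"wz": 0},
    {"tx": 2.5,"ty": -0.06,"tz": 0,"wx": 0,"wy": 0,"wz": 0},
    {"tx": 2.23,"ty": -0.06,"tz": 0,"wx": 0,"wy": 0,"wz": 0},
    {"tx": 0,"ty": 0,"tz": 0,"wx": 0,"wy": 0,"wz": 0},
    {"tx": 0,"ty": 0,"tz": 0,"wx": 0,"wy": 0,"wz": 0},
    {"tx": 0,"ty": 0,"tz": 0,"wx": 0,"wy": 0,"wz": 0},
    {"tx": 0,"ty": 0,"tz": 0,"wx": 0,"wy": 0,"wz": 0},
  ],
)

```text
time_s: 28.17
ee_pos: [486.7, 159.9, 220.7]
ee_rot: [179.8, -0.2, 86.7]
force: [0.2, 0.7, -1.5]
gripper_width: 30.1
gripper_force: 15.0
```

```bash
python3 - <<'E'
from h import *
rel([487,160.7,78],[180,0,86.8]); f=grab('wrist','w11'); p=st()['ee_pos']
g=cv2.cvtColor(f['color'],cv2.COLOR_RGB2GRAY).astype(int)
for c in(250,254,258):
    e=np.diff(g[:200,c]); print(c,[(r,int(e[r]),onz(f,c,r+.5,133).round(1)[1]) for r in range(60,199) if abs(e[r])>22])
for v in(50,60,145,150,155): 
    d=np.diff(g[v,200:320]); print(v,[(200+int(i),int(d[i])) for i in np.argsort(-abs(d))[:5]])
c=cv2.resize(f['color'][:240,170:340,::-1],None,fx=2.5,fy=2.5,interpolation=cv2.INTER_CUBIC); cv2.imwrite('pics/j.png',c)
print('foot y',onz(f,256,172,p[2]-70))
E
```

```text
t 28.17 [486.7 159.9 220.7] [179.8  -0.2  86.7] q [17. 12. 97.  0. 70. 20.] F [ 0.2  0.7 -1.5] w 30.1 gf 15.0
shift cm [ 0.03 -0.02 14.27] | 14.3 turn [ 0.003 -0.003 -0.002]
t 28.22 [486.7 160.  220.8] [179.8  -0.2  86.7] q [17. 12. 97.  0. 70. 20.] F [ 0.2  0.4 -1.5] w 30.0 gf 15.0
250 [(62, -23, np.float64(283.0)), (63, -43, np.float64(282.1)), (64, -25, np.float64(281.3)), (66, 33, np.float64(279.7)), (67, 35, np.float64(278.9)), (74, -49, np.float64(273.1)), (75, -29, np.float64(272.3)), (82, 40, np.float64(266.4)), (84, -37, np.float64(264.7)), (85, -38, np.float64(263.9)), (92, -25, np.float64(257.9)), (139, 47, np.float64(216.1)), (140, 40, np.float64(215.2))]
254 [(63, -34, np.float64(281.9)), (64, -29, np.float64(281.1)), (66, 34, np.float64(279.5)), (67, 34, np.float64(278.7)), (74, -51, np.float64(272.9)), (75, -30, np.float64(272.1)), (82, 39, np.float64(266.2)), (84, -40, np.float64(264.5)), (85, -39, np.float64(263.7)), (139, 50, np.float64(215.9)), (140, 40, np.float64(215.0))]
258 [(63, -33, np.float64(281.7)), (64, -32, np.float64(280.9)), (66, 35, np.float64(279.3)), (67, 34, np.float64(278.5)), (73, -23, np.float64(273.5)), (74, -49, np.float64(272.7)), (75, -29, np.float64(271.9)), (82, 40, np.float64(266.0)), (84, -40, np.float64(264.3)), (85, -38, np.float64(263.5)), (89, -25, np.float64(260.1)), (139, 49, np.float64(215.7)), (140, 39, np.float64(214.7))]
50 [(241, -52), (277, -49), (236, -48), (230, 47), (238, 46)]
60 [(238, 47), (236, -46), (277, -46), (231, 45), (270, -43)]
145 [(276, -38), (233, 35), (234, 29), (277, -25), (239, -18)]
150 [(232, 16), (279, -15), (280, -14), (231, 13), (233, 10)]
155 [(228, 36), (282, -34), (283, -30), (229, 30), (227, 16)]
foot y [489.81052198 187.66445824 150.76570878]
```

View pics/j.png

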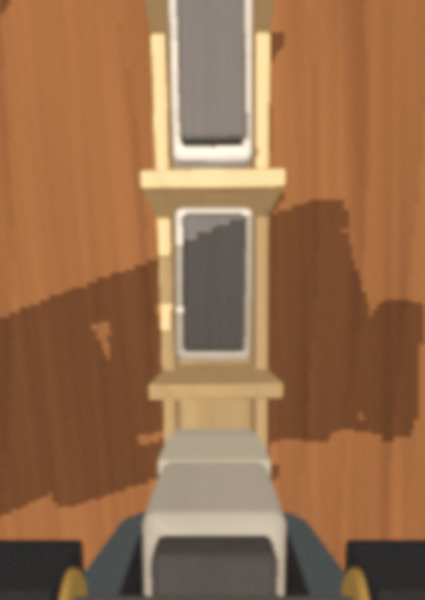

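The last picture shows tin_2 standing level in the middle bay (crop 213,283) and the stocked tin behind it. The held tin's foot (214,432) is in line with the cheek (215,391), so I shift 1.8 mm along +x and lower it.

Emit:
move_arm(
  plan=[
    {"tx": 0.18,"ty": 0,"tz": 0,"wx": 0,"wy": 0,"wz": 0},
    {"tx": 0,"ty": 0,"tz": 0,"wx": 0,"wy": 0,"wz": 0},
    {"tx": 0,"ty": 0,"tz": 0.6,"wx": 0,"wy": 0,"wz": 0},
    {"tx": 0,"ty": 0,"tz": 1,"wx": 0,"wy": 0,"wz": 0},
    {"tx": 0,"ty": 0,"tz": 1,"wx": 0,"wy": 0,"wz": 0},
    {"tx": 0,"ty": 0,"tz": 1,"wx": 0,"wy": 0,"wz": 0},
    {"tx": 0,"ty": 0,"tz": 1,"wx": 0,"wy": 0,"wz": 0},
    {"tx": 0,"ty": 0,"tz": 1,"wx": 0,"wy": 0,"wz": 0},
    {"tx": 0,"ty": 0,"tz": 1,"wx": 0,"wy": 0,"wz": 0},
    {"tx": 0,"ty": 0,"tz": 1,"wx": 0,"wy": 0,"wz": 0},
    {"tx": 0,"ty": 0,"tz": 0.6,"wx": 0,"wy": 0,"wz": 0},
    {"tx": 0,"ty": 0,"tz": 0,"wx": 0,"wy": 0,"wz": 0},
  ],
)

```text
time_s: 29.22
ee_pos: [485.8, 163.1, 137.1]
ee_rot: [180.0, -0.2, 86.8]
force: [0.3, -0.1, -2.0]
gripper_width: 29.9
gripper_force: 15.0
```

Emit:
move_arm(
  plan=[
    {"tx": 0,"ty": 0,"tz": 0.4,"wx": 0,"wy": 0,"wz": 0},
    {"tx": 0,"ty": 0,"tz": 0.4,"wx": 0,"wy": 0,"wz": 0},
    {"tx": 0,"ty": 0,"tz": 0.4,"wx": 0,"wy": 0,"wz": 0},
    {"tx": 0,"ty": 0,"tz": 0.4,"wx": 0,"wy": 0,"wz": 0},
    {"tx": 0,"ty": 0,"tz": 0,"wx": 0,"wy": 0,"wz": 0},
  ],
)

```text
time_s: 29.63
ee_pos: [486.4, 163.2, 122.1]
ee_rot: [179.9, -0.2, 86.8]
force: [-0.8, -1.0, -2.1]
gripper_width: 30.3
gripper_force: 15.0
```

Foot inside the boards with no contact force; 42 mm to go.

Emit:
move_arm(
  plan=[
    {"tx": 0,"ty": 0,"tz": 0.6,"wx": 0,"wy": 0,"wz": 0},
    {"tx": 0,"ty": 0,"tz": 0.6,"wx": 0,"wy": 0,"wz": 0},
    {"tx": 0,"ty": 0,"tz": 0.6,"wx": 0,"wy": 0,"wz": 0},
    {"tx": 0,"ty": 0,"tz": 0.6,"wx": 0,"wy": 0,"wz": 0},
    {"tx": 0,"ty": 0,"tz": 0.6,"wx": 0,"wy": 0,"wz": 0},
    {"tx": 0,"ty": 0,"tz": 0.4,"wx": 0,"wy": 0,"wz": 0},
    {"tx": 0,"ty": 0,"tz": 0.3,"wx": 0,"wy": 0,"wz": 0},
    {"tx": 0,"ty": 0,"tz": 0.2,"wx": 0,"wy": 0,"wz": 0},
    {"tx": 0,"ty": 0,"tz": 0.2,"wx": 0,"wy": 0,"wz": 0},
    {"tx": 0,"ty": 0,"tz": 0,"wx": 0,"wy": 0,"wz": 0},
    {"tx": 0,"ty": 0,"tz": 0,"wx": 0,"wy": 0,"wz": 0},
  ],
)

```text
time_s: 30.55
ee_pos: [487.1, 163.6, 81.9]
ee_rot: [179.8, -0.2, 86.8]
force: [-0.3, -0.7, -0.7]
gripper_width: 30.0
gripper_force: 15.0
```

Emit:
move_arm(
  plan=[
    {"tx": 0,"ty": 0,"tz": 0.1,"wx": 0,"wy": 0,"wz": 0},
    {"tx": 0,"ty": 0,"tz": 0,"wx": 0,"wy": 0,"wz": 0},
    {"tx": 0,"ty": 0,"tz": 0,"wx": 0,"wy": 0,"wz": 0},
  ],
)

```text
time_s: 30.8
ee_pos: [487.1, 163.6, 80.9]
ee_rot: [179.8, -0.2, 86.8]
force: [0.5, 0.0, -2.9]
gripper_width: 29.8
gripper_force: 15.0
```

Emit:
move_arm(
  plan=[
    {"tx": 0,"ty": 0,"tz": 0.15,"wx": 0,"wy": 0,"wz": 0},
    {"tx": 0,"ty": 0,"tz": 0.15,"wx": 0,"wy": 0,"wz": 0},
    {"tx": 0,"ty": 0,"tz": 0,"wx": 0,"wy": 0,"wz": 0},
    {"tx": 0,"ty": 0,"tz": 0,"wx": 0,"wy": 0,"wz": 0},
  ],
)

```text
time_s: 31.13
ee_pos: [487.1, 163.7, 78.0]
ee_rot: [179.8, -0.2, 86.8]
force: [0.1, 0.7, 0.7]
gripper_width: 30.2
gripper_force: 15.0
```

Emit:
move_arm(
  plan=[
    {"tx": 0,"ty": 0,"tz": 0,"wx": 0,"wy": 0,"wz": 0},
    {"tx": 0,"ty": 0,"tz": 0,"wx": 0,"wy": 0,"wz": 0},
    {"tx": 0,"ty": 0,"tz": 0,"wx": 0,"wy": 0,"wz": 0},
    {"tx": 0,"ty": 0,"tz": 0,"wx": 0,"wy": 0,"wz": 0},
    {"tx": 0,"ty": 0,"tz": 0,"wx": 0,"wy": 0,"wz": 0},
    {"tx": 0,"ty": 0,"tz": -1.5,"wx": 0,"wy": 0,"wz": 0},
    {"tx": 0,"ty": 0,"tz": -2.5,"wx": 0,"wy": 0,"wz": 0},
    {"tx": 0,"ty": 0,"tz": -3,"wx": 0,"wy": 0,"wz": 0},
    {"tx": 0,"ty": 0,"tz": -3,"wx": 0,"wy": 0,"wz": 0},
    {"tx": 0,"ty": 0,"tz": -3,"wx": 0,"wy": 0,"wz": 0},
    {"tx": 0,"ty": 0,"tz": -3,"wx": 0,"wy": 0,"wz": 0},
    {"tx": 0,"ty": 0,"tz": 0,"wx": 0,"wy": 0,"wz": 0},
  ],
  gripper=6.5,
)

```text
time_s: 32.13
ee_pos: [489.6, 164.0, 244.1]
ee_rot: [179.1, -0.5, 86.8]
force: [1.8, 1.1, 0.7]
gripper_width: 65.1
gripper_force: 0.0
```

Emit:
move_arm(
  plan=[
    {"tx": -3,"ty": 0,"tz": 0,"wx": 0,"wy": 0,"wz": 0},
    {"tx": -3,"ty": 0,"tz": 0,"wx": 0,"wy": 0,"wz": 0},
    {"tx": -3,"ty": 0,"tz": 0,"wx": 0,"wy": 0,"wz": 0},
    {"tx": -3,"ty": 0,"tz": 0,"wx": 0,"wy": 0,"wz": 0},
    {"tx": -3,"ty": 0,"tz": 0,"wx": 0,"wy": 0,"wz": 0},
    {"tx": -3,"ty": 0,"tz": 0,"wx": 0,"wy": 0,"wz": 0},
    {"tx": 0,"ty": 0,"tz": 0,"wx": 0,"wy": 0,"wz": 0},
    {"tx": 0,"ty": 0,"tz": 0,"wx": 0,"wy": 0,"wz": 0},
  ],
)

```text
time_s: 32.8
ee_pos: [476.1, -17.7, 236.8]
ee_rot: [179.8, -0.2, 86.6]
force: [0.2, 0.1, 0.1]
gripper_width: 64.8
gripper_force: 0.0
```

```bash
python3 - <<'E'
from lid import *
st(); fs={}
for n in('top','side','wrist'):
    fs[n]=f=grab(n,n[0]+'12'); im=f['color'].astype(int)
    for nm,c in(('right',[487.5,161,132]),('mid',[492,236.5,132]),('stock',[497,313,132])):
        u,v=proj(f,np.array(c)).round().astype(int); r=10 if n!='wrist' else 40
        if not(r<u<512-r and 0<v<380): continue
        y0=max(v-r,0); sub=im[y0:v+r,u-r:u+r]; m=((sub.max(2)<125)&(sub.max(2)-sub.min(2)<28)).astype(np.uint8)
        for q in cv2.findContours(m,cv2.RETR_EXTERNAL,cv2.CHAIN_APPROX_NONE)[0]:
            if cv2.contourArea(q)>15:
                M=cv2.moments(q); p=(M['m10']/M['m00']+u-r,M['m01']/M['m00']+y0); print(n,nm,(int(u),int(v)),np.round(p,1),onz(f,*p,132).round(1),np.round(cv2.minAreaRect(q)[1],1))
E
```

```text
t 32.8 [476.1 -17.7 236.8] [179.8  -0.2  86.6] q [ -4.   8. 100.   0.  72.  -0.] F [0.2 0.1 0.1] w 64.8 gf 0.0
side right (225, 145) [226.4 142.5] [497.  167.1 132. ] [19. 19.]
side mid (215, 131) [218.7 133.2] [496.8 219.6 132. ] [13. 15.]
wrist right (256, 1) [255.9  29.9] [486.5 138.  132. ] [ 4. 22.]
```

```bash
python3 - <<'E'
from h import *
f=load('t12'); im=f['color'].astype(int)
for nm,c in(('right',[487.5,161,132]),('mid',[492,236.5,132]),('stock',[497,313,132])):
    u,v=proj(f,np.array(c)).round().astype(int); r=13; sub=im[v-r:v+r,u-r:u+r]
    print(nm,u,v,'row',[(int(x.max()),int(x.max()-x.min())) for x in im[v,u-11:u+12]])
    for th in(90,120,150):
        m=((sub.max(2)<th)&(sub.max(2)-sub.min(2)<40)).astype(np.uint8)
        for q in cv2.findContours(m,cv2.RETR_EXTERNAL,cv2.CHAIN_APPROX_NONE)[0]:
            if cv2.contourArea(q)>15:
                x,y,w,h=cv2.boundingRect(q); p=(x+(w-1)/2+u-r,y+(h-1)/2+v-r); print(th,np.round(p,1),onz(f,*p,132).round(1),w,h)
E
```

```text
right 197 199 row [(173, 99), (162, 77), (220, 52), (146, 25), (134, 21), (136, 20), (139, 23), (139, 23), (140, 25), (138, 22), (136, 22), (137, 21), (137, 21), (139, 20), (138, 20), (137, 20), (137, 21), (137, 20), (126, 22), (149, 29), (255, 0), (240, 34), (169, 42)]
150 [197.  198.5] [488.4 161.8 132. ] 17 8
mid 172 198 row [(150, 84), (128, 61), (140, 21), (137, 23), (139, 24), (136, 23), (139, 24), (138, 22), (136, 23), (139, 23), (138, 22), (138, 24), (140, 23), (136, 23), (139, 24), (137, 22), (139, 23), (131, 24), (124, 26), (222, 40), (255, 0), (181, 40), (211, 92)]
150 [171.  197.5] [492.7 238.5 132. ] 17 8
stock 146 197 row [(155, 83), (159, 84), (147, 72), (139, 21), (136, 22), (134, 23), (135, 22), (137, 24), (135, 24), (137, 24), (138, 25), (134, 22), (136, 22), (135, 23), (135, 24), (137, 22), (136, 21), (135, 21), (128, 21), (97, 23), (193, 44), (255, 0), (227, 72)]
150 [146.  196.5] [497.  312.2 132. ] 17 8
```

All three lids are the same size and 75 mm apart in a row: right (488,162), middle (493,238.5), stocked (497,312). Each is within about 2 mm of its bay centre, and the arm is clear. I hand the job in.

```bash
python3 -c "
from workcell import env
print(env.job_done())"
```

```text
the job is handed in; nothing more can be done
None
```

I handed the job in at about 33 s with tin_1 standing in the right-hand bay and tin_2 in the middle bay, both lid up and about 2 mm from bay centre in the last pictures; the hand-in returned no verdict.

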